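# Line up the spacer plates and drop the alignment tube through them

### The arm

A 7-joint arm with a two-finger parallel gripper is mounted at the origin on a cart in front of the work surface, level with it; the furniture and walls round the work are solid. World frame = base frame: x ahead of the robot, y to its left, z up, the work surface at z = 0. Lengths are in m, angles in rad, forces in N, time in s.
With the tool pointing down it reaches from about 0.4 to 0.85 m from the base axis. Payload 4.5 kg.
Tool frame: the origin (TCP) lies midway between the tips of the shut fingers; the grasp point (between the pads) lies 19 mm behind it; z points along the fingers, y is the direction in which the jaws open and shut (so a half turn about z gives the same grasp; the last joint's range is limited). The gripper opens to 88 mm and grips with 3 to 60 N. Pads are 18 mm wide; open, the fingers measure 123 mm over their backs; the gripper's body (75 mm by 187 mm) begins 45 mm behind the grasp point.
Start: joints at [-1.258, 0.689, -0.195, 1.565, 0.157, 0.902, -0.215], TCP at [0.172, 0.601, 0.208] pointing down, gripper open.
Joint ranges: [-3.01, 3.01], [-0.46, 2.08], [-1.47, 1.51], [0.13, 2.56], [-1, 4.14], [0.04, 2.09], [-2.66, 2.66]. Speed limits (rad/s): [2.57, 2.57, 3.14, 3.14, 3.14, 3.14, 3.14].

### API

Orientations are given as a unit quaternion [x, y, z, w].
In Python, from plant import r gives the robot as it stands.
- The arm moves only by the tool play_rows, never from a script. Its argument "targets" is a list of rows, each an object of numbers: "jaw": the closure, from 0 (fully open) to 1 (shut); "dx", "dy", "dz": the shift along the tool's x, y, z in m; "yaw": the turn about the tool's z in rad. A call has exactly 5 rows; each row shifts and turns the pose as measured when the row begins, along the tool's axes as they then stand; what a row does not reach is not made up. A row lasts 1/10 s, in which the tool goes at most 50 mm and 8.59 degrees, less where a joint would pass 70% of its speed; a pose out of reach is approached as far as the arm can. A call with a gripper value outside its range is refused whole. The fingers move at their own pace and stop on an object; "squeeze" is the grip in N (left out, the last holds). Time passes only in rows, so rows that do not move let the fingers close, or fill a call up. It gives the time, the measured TCP pose, the force and the opening at its end, in the units of the state.
- r.get_state(): the state, without advancing time (a new reading comes with each control period).
- r.snapshot(name): name is "side" or "top"; returns a dict with "frame" (420x560x3 uint8, red, green, blue), "z_map" (420x560 float32, m along the optical axis (not along the pixel's ray), 0 where there is no reading), "mtx" (3x3 intrinsics, pixels), "position" and "orientation" of the camera in the world. Camera axes: x right, y up, looking along -z (the intrinsics and any distortion apply to the point x, -y, -z); pixel columns grow to the right and rows downward; lengths in m; the calibration is good to about 2 mm. A picture is of the moment at which its call begins.
- r.finish_job(): hands the job in, once; it reports no verdict.
The state is a dict: "clock": time; "q": joint angles; "qd": joint speeds; "joint_torque": joint torques, N m; "tool_pos": TCP position; "eef_rot": TCP orientation; "contact_force": force on the tool from outside, world axes, zero at the start; "moment": the same for the moment, N m; "opening": opening from 0.0 (shut) to 1.0 (fully open).
Only numpy, scipy, OpenCV 4.12 (cv2) and the standard library are available. Lean on these libraries where they do the work, as an engineer would, in place of code of your own. Each camera call takes 0.05 s, during which the arm holds its last target.

### The job

The two spacer plates on the blue mounting base have slipped out of line. Line both plates up square on the base with their large middle holes over the hole of the base, then take the blue alignment tube out of the grey bearing housing and pass it, collar end up, down through both plates into the base until it stands fully home. Let go of everything.

Things in the scene. Friction and masses are not known exactly. Their poses are not given: they have to be found in the camera images.
- base: Blue mounting base, fixed to the bench. Foot 134 (x) x 86 (y) x 10 mm with bolt heads and ribs up to 23 mm high; on it a pedestal 92 (x) x 38 (y) mm, flat top 50 mm above the bench. A round vertical blind hole 26 mm across runs from the pedestal's top to a floor 10 mm above the bench. Origin: centre of the underside, on the bench, on the hole's axis; z up.
- bore (a point): Centre of the mouth of the base's hole, 50 mm above the bench; axes as the base. With both plates lying flat on the base, the lower one's underside is 50 mm, the upper one's 64 mm and the top of the pack 78 mm above the bench.
- steel_plate: Loose grey steel spacer plate, 92 (x) x 50 (y) x 14 mm, about 0.2 kg: a round through hole 26 mm across in its middle, two 10 mm holes 33 mm either side along x. Origin: centre of its underside, on the middle hole's axis; z up. Starts on the pedestal, under the brass plate, up to 19 mm out of line and 0.3 rad askew. It is 12 mm wider than the pedestal (y).
- brass_plate: Loose brass-coloured spacer plate, as the steel plate (same length, thickness, holes and origin) but only 44 mm wide (y), about 0.2 kg. At the start it lies on the steel plate, up to 19 mm out of line with the base and up to 0.3 rad askew.
- tube: Loose blue plastic alignment tube, round, 21 mm across and 108 mm long, 0.06 kg, with a slightly wider collar at its top end. Origin: centre of its bottom end; z along the tube towards the collar. At the start it stands upright on the bench inside the bearing housing, sticking out 48 mm above it. Fully home in the base its bottom is 10 mm and its top 118 mm above the bench, 40 mm above the pack.
- housing: Grey bearing housing, fixed on the bench: an open sleeve 62 mm across outside, 60 mm high, with a foot flange 84 mm across. Origin: centre of its underside; z up.
Things that resemble listed ones, but are neither listed nor needed, are in the scene too. What is shaped like the tube but orange or yellow is not meant. Leave any brown or turquoise look-alike of the steel_plate alone.

How it is judged:
On the way:
1. both plates lie on the base with their middle holes within 5.5 mm of the base's hole, the tube not yet in (horizontal distance between each of steel_plate, brass_plate and bore below 0.0055 m and z of steel_plate in the frame of base between 0.046 and 0.07 m and z of brass_plate in the frame of base between 0.046 and 0.07 m and (horizontal distance between tube and bore above 0.05 m or height (world z) of tube above 0.055 m)), for 0.2 s.
At the end, for the whole second after the job is handed in: Tube upright (0.12 rad) and at rest in the base's hole, collar up, within 5 mm of its floor and 6 mm of its axis; both plates flat on the base (0.06 rad), stacked on the tube, holes within 7 mm of the base's, long sides within 0.15 rad of the base's (z of tube in the frame of base below 0.015 m and horizontal distance between tube and bore below 0.006 m and angle between tube's own z axis and vertical below 0.12 rad and horizontal distance between each of steel_plate, brass_plate and bore below 0.007 m and z of steel_plate in the frame of base between 0.047 and 0.067 m and z of brass_plate in the frame of base between 0.047 and 0.067 m and angle between each of steel_plate, brass_plate's own z axis and vertical below 0.06 rad and angle between the x axis of each of steel_plate, brass_plate and the x axis of base, either way round below 0.15 rad and linear speed of tube below 0.02 m/s); the robot touches nothing.
It also fails if it takes over 67 s, if anything falls off the work surface, if the arm or the gripper's body presses on something with over 40 N, if the wrist force passes 120 N, or if a joint passes its speed limit or range.

## Working session

There is one attempt and no reset: what is moved stays moved. The work goes in short steps, Python scripts to look and compute and a tool call to move; the robot and the scene stay as the last step left them, time stands still between calls to the robot, and variables do not carry over. Pictures are saved under pics/ and viewed, and the job is handed in when it is done.

Besides the shell and the picture viewer there is one more tool, called after "Request:" as name([rows], argument=value, ...), one row to a line, values as JSON. play_rows: Moves the arm, as the interface text tells. Its arguments: {"type":"object","properties":{"targets":{"type":"array"},"squeeze":{"type":"number"}},"required":["targets"]}

```bash
ls; mkdir -p pics; python3 - <<'E'
from plant import r
import cv2,json,numpy as np
s=r.get_state(); print(s)
for n in ("side","top"):
    d=r.snapshot(n); cv2.imwrite(f"pics/{n}0.png",d["frame"][:,:,::-1]); np.savez(f"{n}0.npz",**{k:np.array(v) for k,v in d.items()})
    print(n,d["mtx"],d["position"],d["orientation"],d.keys())
E
```

```text
pics
{'clock': 0.0, 'q': array([-1.25820398,  0.69      , -0.19453128,  1.56633086,  0.15727438,
        0.90247725, -0.21505799]), 'qd': array([ 0.00084132, -0.00077644, -0.00178305,  0.00100275, -0.00065812,
       -0.00016646, -0.00061935]), 'joint_torque': array([-4.69780460e-06, -5.27564907e+01, -1.26705699e+00, -1.53427184e+01,
       -5.26790530e-02,  6.56915814e-03,  1.72799591e-04]), 'tool_pos': array([0.17184347, 0.60020487, 0.20750402]), 'eef_rot': array([ 1.38884577e-01,  9.90308154e-01, -9.09579902e-04, -7.88281175e-05]), 'contact_force': array([ 0.59223833, -0.63033271, -0.38740954]), 'moment': array([-0.0021581 , -0.03391967,  0.03072051]), 'opening': 0.9963279649975915}
side [[407.43750859   0.         280.38127319]
 [  0.         407.43750859 209.43433859]
 [  0.           0.           1.        ]] [0.46659432 0.64885628 0.423672  ] [-0.02884696  0.54162852  0.83729143 -0.0689163 ] dict_keys(['frame', 'z_map', 'mtx', 'position', 'orientation'])
top [[399.51925934   0.         278.62008211]
 [  0.         399.51925934 217.89351584]
 [  0.           0.           1.        ]] [ 0.55718306 -0.11646909  1.02168724] [ 0.00132102  0.0253936   0.71336141 -0.70033486] dict_keys(['frame', 'z_map', 'mtx', 'position', 'orientation'])
```

View pics/side0.png

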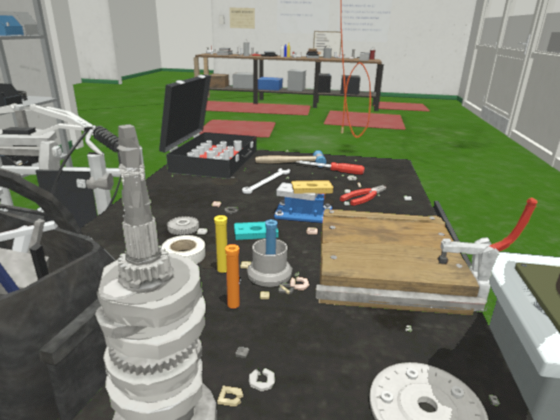

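View pics/top0.png

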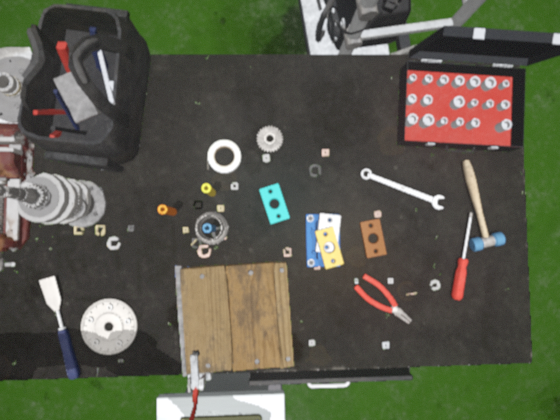

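```bash
cat > h.py <<'E'
import numpy as np,cv2
from scipy.spatial.transform import Rotation as R
def load(f): 
    z=np.load(f); return {k:z[k] for k in z.files}
def snap(n,tag):
    from plant import r
    d=r.snapshot(n); np.savez(f"{tag}.npz",**{k:np.array(v) for k,v in d.items()}); return d
def cloud(d):
    z=d["z_map"]; K=d["mtx"]; v,u=np.mgrid[:z.shape[0],:z.shape[1]]
    p=np.stack([(u-K[0,2])/K[0,0]*z,-(v-K[1,2])/K[1,1]*z,-z],-1)
    return p@R.from_quat(d["orientation"]).as_matrix().T+d["position"]
def px(d,u,v,zw):
    K=d["mtx"]; ray=R.from_quat(d["orientation"]).apply([(u-K[0,2])/K[0,0],-(v-K[1,2])/K[1,1],-1])
    return d["position"]+ray*(zw-d["position"][2])/ray[2]
def proj(d,p):
    K=d["mtx"]; c=R.from_quat(d["orientation"]).inv().apply(np.asarray(p)-d["position"])
    return np.stack([K[0,2]+K[0,0]*c[...,0]/-c[...,2],K[1,2]-K[1,1]*c[...,1]/-c[...,2]],-1)
def crop(d,u0,v0,w,h,s,out):
    im=d["frame"][v0:v0+h,u0:u0+w,::-1]; cv2.imwrite(out,cv2.resize(im,None,fx=s,fy=s,interpolation=cv2.INTER_CUBIC))
def tool():
    from plant import r
    s=r.get_state(); print(round(s["clock"],2),s["tool_pos"].round(4),R.from_quat(s["eef_rot"]).as_matrix().round(3).tolist(),s["contact_force"].round(1),round(s["opening"],3),s["q"].round(2)); return s
E
python3 - <<'E'
from h import *
d=load("top0.npz"); P=cloud(d)
crop(d,290,195,110,90,7,"pics/c1.png"); crop(d,150,170,110,90,7,"pics/c2.png")
for u,v in [(207,228),(195,228),(328,247),(316,240),(310,222),(372,238),(274,204),(300,240),(345,160)]: print(u,v,P[v,u].round(4))
d=load("side0.npz"); crop(d,220,150,130,100,6,"pics/c3.png")
E
```

```text
207 228 [0.5685 0.0187 0.0605]
195 228 [0.5696 0.0551 0.0136]
328 247 [ 0.5172 -0.2711  0.0603]
316 240 [ 0.5345 -0.2432  0.0537]
310 222 [ 0.5794 -0.2343  0.0128]
372 238 [ 0.5354 -0.3962 -0.003 ]
274 204 [ 6.275e-01 -1.443e-01 -6.000e-04]
300 240 [ 0.5341 -0.209   0.0012]
345 160 [ 0.7384 -0.33    0.0011]
```

View pics/c1.png

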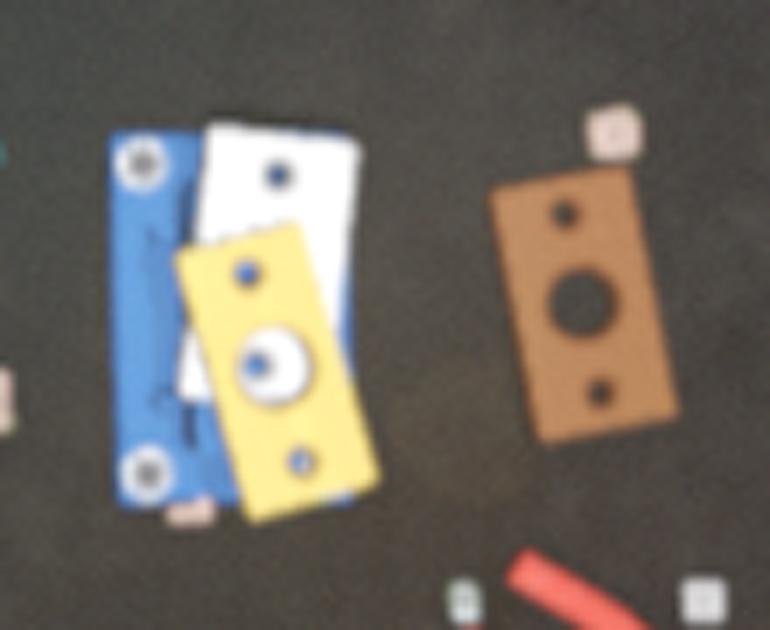

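View pics/c2.png

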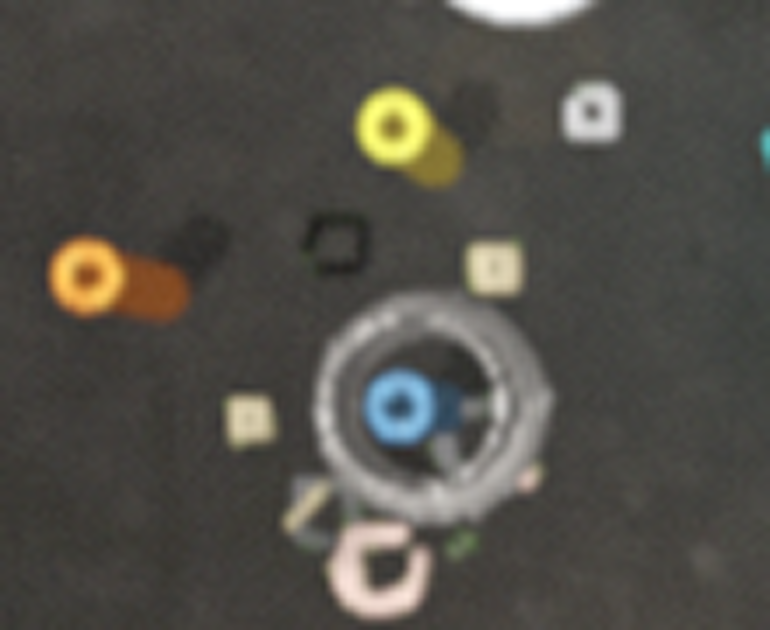

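View pics/c3.png

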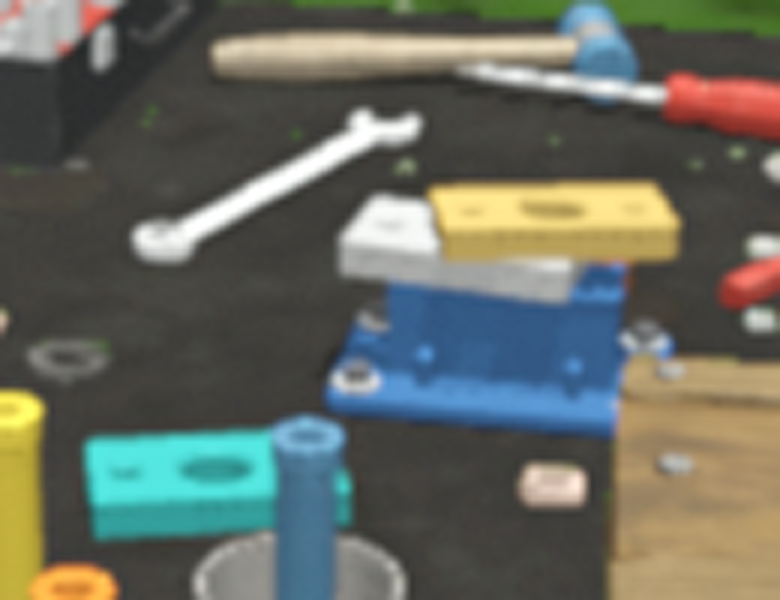

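```bash
python3 - <<'E'
from h import *
for n in("top0.npz","side0.npz"):
    d=load(n);P=cloud(d).reshape(-1,3);P=P[(d["z_map"].ravel()>0)]
    print(n)
    xs=np.arange(0.1,0.95,0.1)
    for x in xs:
        row=[]
        for y in np.arange(0.7,-0.6,-0.1):
            m=(abs(P[:,0]-x)<.05)&(abs(P[:,1]-y)<.05)&(P[:,2]<.6); row.append(int(1000*np.percentile(P[m,2],99)) if m.sum()>5 else -99)
        print(round(x,2),row)
d=load("top0.npz")
c=lambda u,v,z:px(d,290+u/7,195+v/7,z).round(4)
print("foot",[c(u,v,.01)[:2] for u,v in[(112,132),(118,505),(352,500),(350,132)]],"bolts",[c(u,v,.02)[:2] for u,v in[(143,163),(147,472)]])
print("steel",[c(u,v,.064)[:2] for u,v in[(208,122),(360,145),(178,397)]],"holes",[c(u,v,.064)[:2] for u,v in[(278,175),(257,365)]])
print("brass",[c(u,v,.078)[:2] for u,v in[(177,255),(298,222),(380,482),(250,522)]],"holes",[c(u,v,.078)[:2] for u,v in[(248,273),(274,366),(302,462)]])
e=lambda u,v,z:px(d,150+u/7,170+v/7,z).round(4)
print("tube",e(400,405,.108),"housing",e(415,405,.06), e(434,407,.0))
P=cloud(d)
print(P[200:280:1,328,2].round(3))
E
```

```text
top0.npz
0.1 [-99, -99, -99, -99, -99, 4, 13, 14, 14, 4, -75, -99, -99]
0.2 [-99, -99, 5, 24, 21, 6, 118, 179, 63, 63, 4, 4, 4]
0.3 [-99, -99, 5, 22, 14, 13, 112, 119, 64, 65, 5, 8, 11]
0.4 [-99, -99, 5, 18, 13, 11, 65, 66, 65, 65, 5, 15, 8]
0.5 [-99, -99, 64, 16, 6, 5, 62, 64, 64, 79, 81, 17, 4]
0.6 [-99, -99, 62, 202, 316, 5, 108, 109, 17, 76, 79, 17, 7]
0.7 [-99, -99, 83, 202, 223, 153, 4, 109, 25, 14, 5, 9, 8]
0.8 [-99, -99, 83, 223, 201, 243, 4, 26, 24, 16, 5, 4, 62]
0.9 [-99, -99, 56, 202, 245, 265, 4, 4, 4, 4, 4, 4, 267]
side0.npz
0.1 [-99, -99, -99, -99, -99, 2, 13, 20, 14, 2, -99, -99, -99]
0.2 [-99, -99, -99, -99, 6, 5, 118, 197, 63, 64, 2, 2, 3]
0.3 [-99, -99, -99, -99, 12, 13, 114, 119, 64, 64, 2, 10, 11]
0.4 [-99, -99, -99, -99, 13, 10, 63, 64, 64, 64, 12, 13, 7]
0.5 [-99, -99, -99, -99, 5, 2, 61, 63, 62, 78, 79, 14, 2]
0.6 [-99, -99, -99, 256, 342, 4, 108, 108, 15, 74, 78, 2, 6]
0.7 [-99, -99, -99, 214, 220, 159, 1, 107, 24, 14, 4, 8, 6]
0.8 [-99, -99, -99, 178, 200, 245, -99, 25, 23, 14, 4, 2, 61]
0.9 [-99, -99, -99, -99, 160, 254, -99, 1, 0, 1, 1, 1, 264]
foot [array(
[... 465 characters left out ...]
y([ 0.5172, -0.2709]), array([ 0.4846, -0.2797])]
tube [0.5682 0.0117 0.108 ] housing [0.5687 0.0133 0.06  ] [0.5686 0.0145 0.    ]
[ 0.002 -0.003  0.003 -0.001  0.002 -0.002 -0.001  0.     0.004  0.001
 -0.001 -0.001 -0.001  0.     0.062  0.062  0.063  0.065  0.007  0.013
  0.013  0.061  0.065  0.066  0.065  0.064  0.065  0.081  0.078  0.078
  0.078  0.078  0.079  0.079  0.078  0.076  0.08   0.08   0.075  0.079
  0.076  0.078  0.063  0.064  0.065  0.063  0.057  0.06   0.064  0.065
  0.068  0.063  0.067  0.079  0.08   0.078  0.078  0.076  0.077  0.077
  0.078  0.078  0.079  0.078  0.079  0.074  0.078  0.076  0.003  0.001
  0.002  0.    -0.002  0.003 -0.001  0.002  0.     0.001 -0.    -0.001]
```

Request:
play_rows([
  {"jaw": 0,"dx": -0.02,"dy": -0.016,"dz": 0,"yaw": 0},
  {"jaw": 0,"dx": -0.036,"dy": -0.029,"dz": 0,"yaw": 0},
  {"jaw": 0,"dx": -0.038,"dy": -0.031,"dz": 0,"yaw": 0},
  {"jaw": 0,"dx": -0.038,"dy": -0.031,"dz": 0,"yaw": 0},
  {"jaw": 0,"dx": -0.038,"dy": -0.031,"dz": 0,"yaw": 0},
], squeeze=25)

```text
clock: 0.6
tool_pos: [0.2936, 0.4224, 0.2045]
eef_rot: [0.131, 0.991, 0.0, -0.003]
contact_force: [0.5, -0.1, 0.3]
opening: 1.003
```

```bash
python3 -c "
from h import *
tool()"
```

```text
0.6 [0.2936 0.4224 0.2045] [[-0.966, 0.26, -0.006], [0.26, 0.966, 0.002], [0.006, 0.0, -1.0]] [ 0.5 -0.1  0.3] 1.003 [-0.9   0.56 -0.23  1.9   0.18  0.71  0.07]
```

Request:
play_rows([
  {"jaw": 0,"dx": -0.035,"dy": -0.035,"dz": 0,"yaw": 0},
  {"jaw": 0,"dx": -0.035,"dy": -0.035,"dz": 0,"yaw": 0},
  {"jaw": 0,"dx": -0.035,"dy": -0.035,"dz": 0,"yaw": 0},
  {"jaw": 0,"dx": -0.033,"dy": -0.037,"dz": 0,"yaw": 0},
  {"jaw": 0,"dx": -0.03,"dy": -0.039,"dz": 0,"yaw": 0},
])

```text
clock: 1.1
tool_pos: [0.4096, 0.2011, 0.2027]
eef_rot: [0.131, 0.991, 0.0, -0.003]
contact_force: [0.7, -0.4, 1.0]
opening: 0.999
```

Request:
play_rows([
  {"jaw": 0,"dx": -0.024,"dy": -0.043,"dz": 0,"yaw": 0},
  {"jaw": 0,"dx": -0.024,"dy": -0.043,"dz": 0,"yaw": 0},
  {"jaw": 0,"dx": -0.022,"dy": -0.044,"dz": 0,"yaw": 0},
  {"jaw": 0,"dx": -0.022,"dy": -0.044,"dz": 0,"yaw": 0},
  {"jaw": 0,"dx": -0.022,"dy": -0.044,"dz": 0,"yaw": 0},
])

```text
clock: 1.6
tool_pos: [0.4635, -0.0429, 0.2014]
eef_rot: [0.131, 0.991, 0.001, -0.003]
contact_force: [0.8, 1.1, 0.5]
opening: 0.996
```

```bash
cat >> h.py <<'E'
def goto(x,y,z,ang):
    "remaining shift in tool axes; ang = wanted world angle (rad) of tool y"
    s=tool(); M=R.from_quat(s["eef_rot"]).as_matrix()
    a=np.arctan2(M[1,1],M[0,1]); print("d tool",(M.T@(np.array([x,y,z])-s["tool_pos"])).round(4),"yaw",round(a-ang,4),"ya",round(a,3))
E
python3 -c "
from h import *
goto(.5172,-.2709,.15,1.314)"
```

```text
1.6 [ 0.4635 -0.0429  0.2014] [[-0.966, 0.26, -0.005], [0.26, 0.966, 0.002], [0.006, 0.001, -1.0]] [0.8 1.1 0.5] 0.996 [ 0.19  0.51 -0.3   2.03  0.24  0.64  1.04]
d tool [-0.1114 -0.2062  0.0507] yaw -0.0064 ya 1.308
```

Request:
play_rows([
  {"jaw": 0,"dx": -0.024,"dy": -0.043,"dz": 0.008,"yaw": 0},
  {"jaw": 0,"dx": -0.024,"dy": -0.043,"dz": 0.008,"yaw": 0},
  {"jaw": 0,"dx": -0.024,"dy": -0.043,"dz": 0.008,"yaw": 0},
  {"jaw": 0,"dx": -0.024,"dy": -0.044,"dz": 0.008,"yaw": -0.006},
  {"jaw": 0,"dx": -0.013,"dy": -0.028,"dz": 0.008,"yaw": 0},
])

```text
clock: 2.1
tool_pos: [0.5146, -0.2698, 0.1607]
eef_rot: [0.131, 0.991, 0.0, -0.002]
contact_force: [-0.2, 0.1, -0.5]
opening: 0.999
```

```bash
python3 -c "
from h import *
goto(.5172,-.2709,.067,1.314)
d=snap('side','s1'); crop(d,220,110,180,130,4,'pics/s1.png')
d=snap('top','t1'); crop(d,250,160,180,130,4,'pics/t1.png')
"
```

```text
2.1 [ 0.5146 -0.2698  0.1607] [[-0.966, 0.259, -0.004], [0.259, 0.966, 0.001], [0.004, -0.0, -1.0]] [-0.2  0.1 -0.5] 0.999 [ 0.58  0.7  -0.3   1.74  0.29  0.74  1.44]
d tool [-0.0031 -0.0003  0.0937] yaw -0.0051 ya 1.309
```

View pics/s1.png

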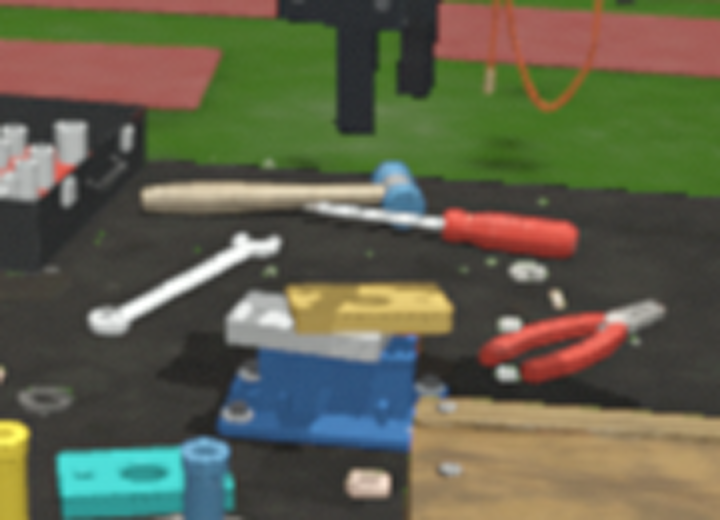

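View pics/t1.png

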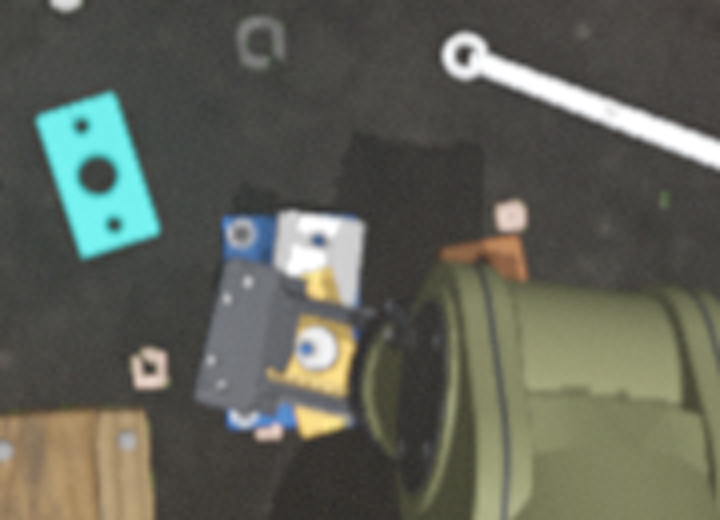

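```bash
python3 -c "
from h import *
d=load('s1.npz')
for o in(.044,.0615): print(proj(d,np.array([.5146+.259*o,-.2698+.966*o,.1607])), proj(d,np.array([.5146-.259*o,-.2698-.966*o,.1607])))
P=cloud(d); print(P[130:146:2,309].round(4)); print(P[140,300:320:2].round(4)); print(P[130,315:332:2].round(3))
# lookup brass top/holes in side image
for p in [(.5172,-.2709,.078),(.5488,-.2628,.078),(.4846,-.2797,.078)]: print(proj(d,np.array(p)))
"
```

```text
[308.61127152 155.86845586] [321.02505673 146.44485738]
[305.89722946 157.9287495 ] [323.27380094 144.73778236]
[[ 0.5272 -0.2116  0.2223]
 [ 0.5269 -0.2103  0.2183]
 [ 0.5269 -0.2133  0.2133]
 [ 0.5266 -0.2124  0.2092]
 [ 0.5261 -0.2084  0.2059]
 [ 0.5262 -0.2143  0.2   ]
 [ 0.5261 -0.2156  0.1952]
 [ 0.4666  0.6489  0.4237]]
[[ 0.4666  0.6489  0.4237]
 [ 0.4666  0.6489  0.4237]
 [ 0.5372 -0.2169  0.1986]
 [ 0.5328 -0.2156  0.1992]
 [ 0.5282 -0.2117  0.2005]
 [ 0.524  -0.2132  0.2004]
 [ 0.5197 -0.2135  0.2006]
 [ 0.4666  0.6489  0.4237]
 [ 0.4666  0.6489  0.4237]
 [ 0.4666  0.6489  0.4237]]
[[ 0.467  0.649  0.424]
 [ 0.467  0.649  0.424]
 [ 0.511 -0.316  0.199]
 [ 0.506 -0.314  0.2  ]
 [ 0.501 -0.31   0.201]
 [ 0.496 -0.31   0.202]
 [ 0.492 -0.318  0.2  ]
 [ 0.467  0.649  0.424]
 [ 0.467  0.649  0.424]]
[311.89958818 184.15884534]
[298.46510683 184.32526906]
[325.66946444 183.92449136]
```

```bash
python3 -c "
from h import *
d=load('s1.npz'); crop(d,270,100,80,60,9,'pics/s1b.png')
P=cloud(d); print(P[136:160:2,309].round(3))
"
```

```text
[[ 0.527 -0.212  0.209]
 [ 0.526 -0.208  0.206]
 [ 0.526 -0.214  0.2  ]
 [ 0.526 -0.216  0.195]
 [ 0.467  0.649  0.424]
 [ 0.467  0.649  0.424]
 [ 0.467  0.649  0.424]
 [ 0.467  0.649  0.424]
 [ 0.467  0.649  0.424]
 [ 0.563 -0.783  0.001]
 [ 0.561 -0.762 -0.   ]
 [ 0.555 -0.676  0.019]]
```

View pics/s1b.png

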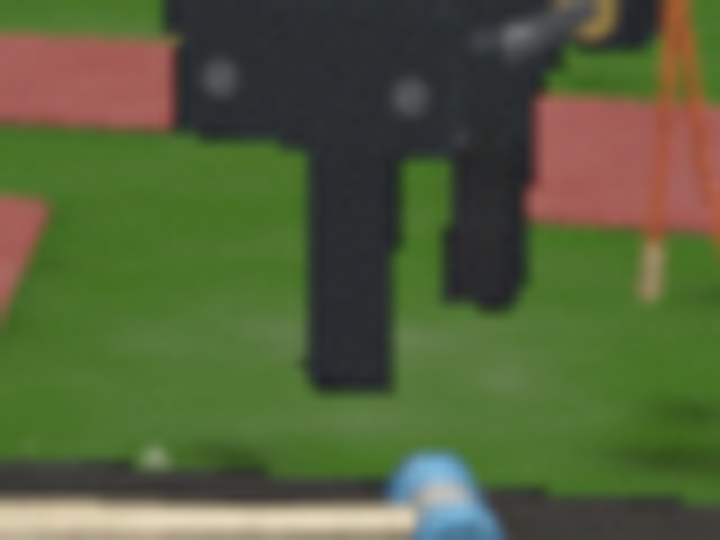

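```bash
python3 -c "
from h import *
d=load('s1.npz'); P=cloud(d)
print(P[104:118:2,296].round(3)); print(P[104:118:2,311].round(3))
d=load('t1.npz'); P=cloud(d)
crop(d,290,200,70,75,8,'pics/t1b.png')
print(P[230:262:4,308].round(3)); print(P[230:262:4,322].round(3));tool()
"
```

```text
[[ 0.554 -0.183  0.28 ]
 [ 0.555 -0.191  0.275]
 [ 0.555 -0.192  0.27 ]
 [ 0.555 -0.19   0.267]
 [ 0.554 -0.191  0.263]
 [ 0.554 -0.191  0.258]
 [ 0.467  0.649  0.424]]
[[ 0.524 -0.178  0.283]
 [ 0.524 -0.183  0.278]
 [ 0.524 -0.181  0.274]
 [ 0.523 -0.181  0.27 ]
 [ 0.523 -0.184  0.266]
 [ 0.523 -0.186  0.261]
 [ 0.523 -0.18   0.258]]
[[ 0.559 -0.197  0.295]
 [ 0.551 -0.197  0.295]
 [ 0.544 -0.197  0.298]
 [ 0.537 -0.197  0.297]
 [ 0.53  -0.196  0.299]
 [ 0.522 -0.196  0.297]
 [ 0.515 -0.196  0.295]
 [ 0.508 -0.196  0.297]]
[[ 0.558 -0.226  0.278]
 [ 0.551 -0.223  0.297]
 [ 0.543 -0.225  0.276]
 [ 0.536 -0.225  0.278]
 [ 0.528 -0.225  0.278]
 [ 0.519 -0.231  0.236]
 [ 0.514 -0.223  0.286]
 [ 0.507 -0.222  0.297]]
2.2 [ 0.5131 -0.272   0.1595] [[-0.964, 0.264, -0.006], [0.264, 0.965, -0.0], [0.006, -0.002, -1.0]] [-0.2 -0.2  0.1] 1.001 [ 0.58  0.7  -0.3   1.74  0.29  0.74  1.44]
```

View pics/t1b.png

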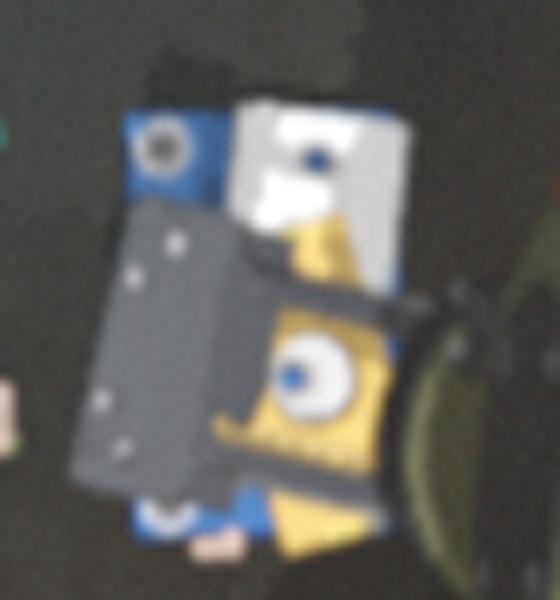

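Request:
play_rows([
  {"jaw": 1,"dx": 0,"dy": 0,"dz": 0,"yaw": 0},
  {"jaw": 1,"dx": 0,"dy": 0,"dz": 0,"yaw": 0},
  {"jaw": 1,"dx": 0,"dy": 0,"dz": 0,"yaw": 0},
  {"jaw": 1,"dx": 0,"dy": 0,"dz": 0,"yaw": 0},
  {"jaw": 1,"dx": 0,"dy": 0,"dz": 0,"yaw": 0},
])

```text
clock: 2.7
tool_pos: [0.5129, -0.267, 0.1595]
eef_rot: [0.13, 0.991, 0.001, -0.004]
contact_force: [0.3, 1.2, -1.5]
opening: 0.57
```

```bash
python3 -c "
from h import *
tool()
d=snap('side','s2'); crop(d,270,80,80,70,9,'pics/s2.png')
P=cloud(d); print(P[110:170:2,309:320:5].round(3).tolist())
"
```

```text
2.7 [ 0.5129 -0.267   0.1595] [[-0.966, 0.259, -0.008], [0.259, 0.966, 0.003], [0.008, 0.001, -1.0]] [ 0.3  1.2 -1.5] 0.57 [ 0.58  0.7  -0.3   1.75  0.29  0.74  1.43]
[[[0.527, -0.183, 0.27], [0.517, -0.177, 0.271], [0.507, -0.175, 0.272]], [[0.527, -0.18, 0.266], [0.517, -0.18, 0.267], [0.507, -0.18, 0.267]], [[0.527, -0.183, 0.262], [0.517, -0.18, 0.263], [0.507, -0.176, 0.264]], [[0.527, -0.181, 0.258], [0.516, -0.177, 0.259], [0.506, -0.178, 0.26]], [[0.53, -0.226, 0.245], [0.516, -0.18, 0.255], [0.506, -0.177, 0.256]], [[0.53, -0.228, 0.24], [0.519, -0.225, 0.241], [0.511, -0.289, 0.229]], [[0.529, -0.228, 0.236], [0.518, -0.224, 0.237], [0.511, -0.296, 0.223]], [[0.529, -0.229, 0.231], [0.518, -0.222, 0.233], [0.511, -0.296, 0.218]], [[0.529, -0.228, 0.227], [0.518, -0.224, 0.229], [0.51, -0.29, 0.215]], [[0.529, -0.228, 0.223], [0.518, -0.224, 0.224], [0.51, -0.293, 0.209]], [[0.528, -0.229, 0.218], [0.517, -0.223, 0.22], [0.51, -0.291, 0.205]], [[0.528, -0.229, 0.214], [0.517, -0.227, 0.215], [0.509, -0.293, 0.2]], [[0.528, -0.23, 0.209], [0.517, -0.225, 0.211], [0.509, -0.28
[... 535 characters left out ...]
4], [0.467, 0.649, 0.424], [0.467, 0.649, 0.424]], [[0.467, 0.649, 0.424], [0.541, -0.715, 0.029], [0.524, -0.709, 0.032]], [[0.563, -0.783, 0.001], [0.467, 0.649, 0.424], [0.523, -0.689, 0.031]], [[0.561, -0.761, 0.0], [0.54, -0.701, 0.019], [0.521, -0.66, 0.033]], [[0.554, -0.672, 0.02], [0.538, -0.674, 0.021], [0.52, -0.644, 0.031]], [[0.554, -0.676, 0.012], [0.538, -0.68, 0.012], [0.52, -0.648, 0.023]], [[0.552, -0.644, 0.015], [0.538, -0.691, 0.001], [0.519, -0.644, 0.017]], [[0.553, -0.67, -0.0], [0.534, -0.631, 0.013], [0.518, -0.631, 0.015]], [[0.551, -0.644, 0.001], [0.535, -0.651, 0.0], [0.518, -0.646, 0.003]], [[0.549, -0.625, 0.001], [0.533, -0.627, 0.001], [0.517, -0.633, 0.0]]]
```

View pics/s2.png

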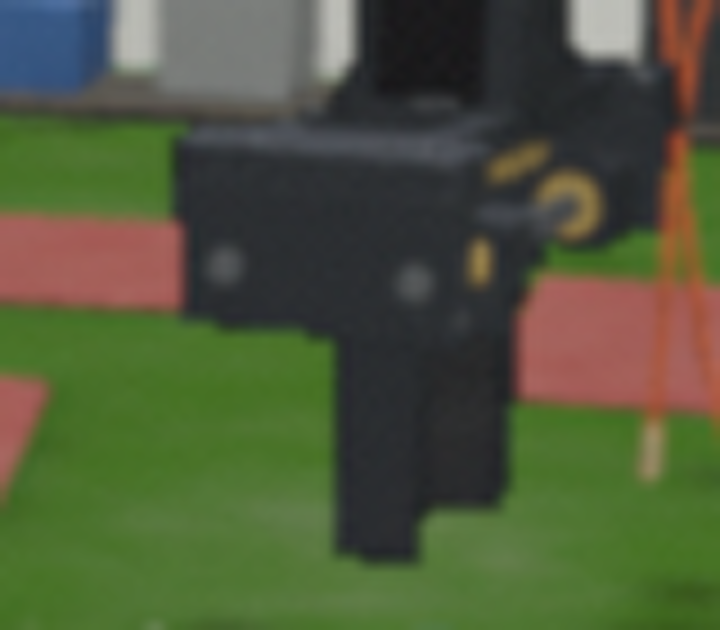

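Request:
play_rows([
  {"jaw": 0,"dx": 0,"dy": 0,"dz": 0.01,"yaw": 0},
  {"jaw": 0,"dx": -0.003,"dy": 0,"dz": 0.02,"yaw": 0},
  {"jaw": 0,"dx": 0,"dy": 0,"dz": 0.02,"yaw": 0},
  {"jaw": 0,"dx": 0,"dy": 0,"dz": 0.02,"yaw": 0},
  {"jaw": 0,"dx": 0,"dy": 0,"dz": 0.01,"yaw": 0},
])

```text
clock: 3.25
tool_pos: [0.5173, -0.2668, 0.0771]
eef_rot: [0.129, 0.992, 0.001, -0.002]
contact_force: [-1.0, 0.3, -0.0]
opening: 0.951
```

```bash
python3 -c "
from h import *
goto(.5172,-.2709,.035,1.314)
d=snap('side','s3'); crop(d,250,110,120,100,6,'pics/s3.png')
tool()
P=cloud(d); print(P[140:180:3,309].round(3).tolist())
"
```

```text
3.25 [ 0.5173 -0.2668  0.0771] [[-0.966, 0.257, -0.003], [0.257, 0.966, 0.002], [0.003, 0.001, -1.0]] [-1.   0.3 -0. ] 0.951 [ 0.54  0.82 -0.25  1.8   0.35  0.57  1.38]
d tool [-0.0011 -0.0041  0.0421] yaw -0.0028 ya 1.311
3.3 [ 0.5167 -0.2664  0.0761] [[-0.967, 0.257, -0.005], [0.256, 0.967, 0.002], [0.005, 0.001, -1.0]] [-0.1 -0.4 -1.5] 0.989 [ 0.54  0.82 -0.25  1.8   0.35  0.57  1.38]
[[0.523, -0.173, 0.211], [0.523, -0.173, 0.205], [0.523, -0.174, 0.198], [0.523, -0.18, 0.19], [0.522, -0.177, 0.184], [0.522, -0.178, 0.178], [0.523, -0.206, 0.162], [0.523, -0.208, 0.155], [0.523, -0.206, 0.149], [0.522, -0.208, 0.141], [0.522, -0.207, 0.135], [0.522, -0.21, 0.127], [0.521, -0.211, 0.119], [0.521, -0.208, 0.113]]
```

View pics/s3.png

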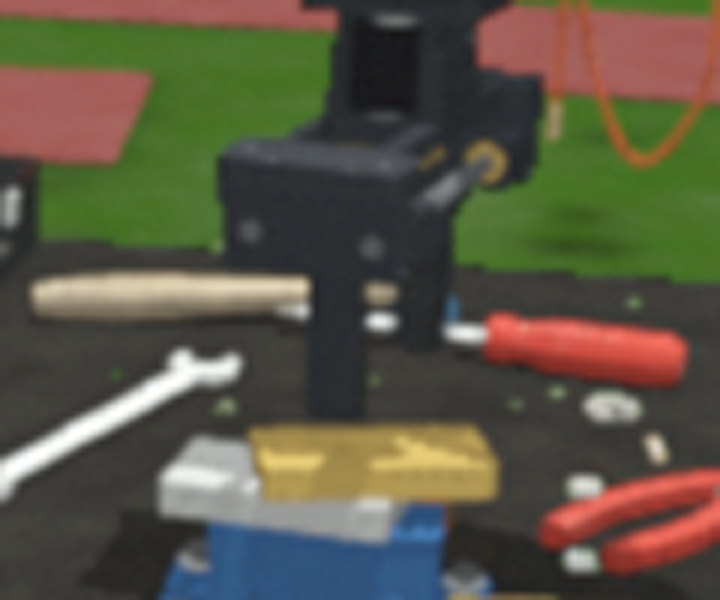

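Request:
play_rows([
  {"jaw": 0,"dx": -0.001,"dy": -0.004,"dz": 0.01,"yaw": 0},
  {"jaw": 0,"dx": 0,"dy": 0,"dz": 0.012,"yaw": 0},
  {"jaw": 0,"dx": 0,"dy": 0,"dz": 0.01,"yaw": 0},
  {"jaw": 0,"dx": 0,"dy": 0,"dz": 0.004,"yaw": 0},
  {"jaw": 0,"dx": 0,"dy": 0,"dz": 0,"yaw": 0},
])

```text
clock: 3.8
tool_pos: [0.5173, -0.2713, 0.0377]
eef_rot: [0.129, 0.992, 0.001, -0.002]
contact_force: [-1.0, 0.2, 0.6]
opening: 0.998
```

```bash
python3 -c "
from h import *
goto(.5172,-.2709,.035,1.314)
d=snap('side','s4'); crop(d,260,130,100,80,8,'pics/s4.png')
goto(.5172,-.2709,.035,1.314)
P=cloud(d); print(P[170:200:3,309].round(3).tolist())
"
```

```text
3.8 [ 0.5173 -0.2713  0.0377] [[-0.966, 0.257, -0.003], [0.257, 0.966, 0.002], [0.004, 0.001, -1.0]] [-1.   0.2  0.6] 0.998 [ 0.53  0.89 -0.22  1.81  0.37  0.49  1.37]
d tool [0.0002 0.0003 0.0027] yaw -0.0028 ya 1.311
3.85 [ 0.5173 -0.2713  0.038 ] [[-0.966, 0.257, -0.003], [0.257, 0.966, 0.001], [0.003, 0.001, -1.0]] [ 0.1  0.5 -0.7] 1.001 [ 0.53  0.89 -0.22  1.81  0.37  0.49  1.37]
d tool [0.0002 0.0004 0.003 ] yaw -0.0029 ya 1.311
[[0.521, -0.185, 0.142], [0.52, -0.185, 0.135], [0.522, -0.214, 0.118], [0.521, -0.214, 0.111], [0.521, -0.215, 0.104], [0.521, -0.217, 0.096], [0.52, -0.219, 0.088], [0.52, -0.218, 0.081], [0.52, -0.223, 0.071], [0.52, -0.239, 0.057]]
```

View pics/s4.png

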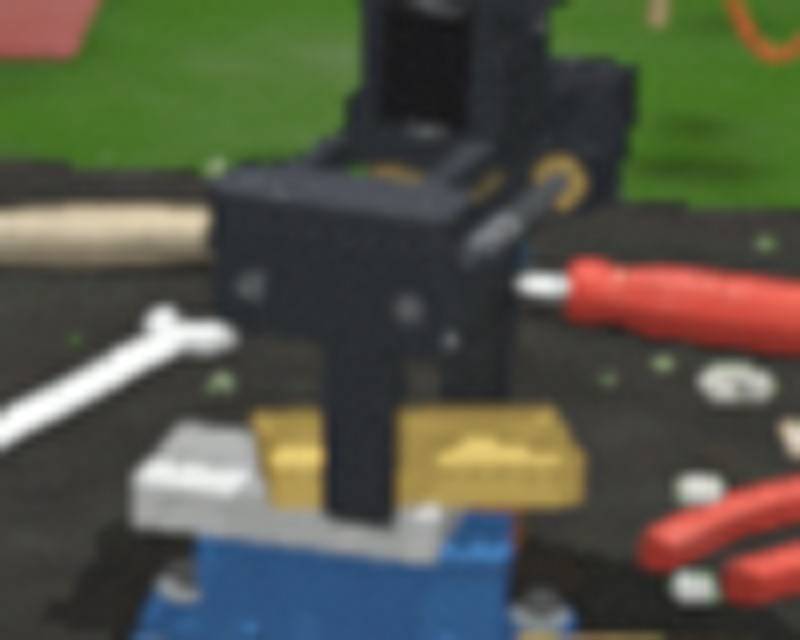

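Request:
play_rows([
  {"jaw": 0.2,"dx": 0,"dy": 0,"dz": 0.002,"yaw": -0.003},
  {"jaw": 1,"dx": 0,"dy": 0,"dz": 0,"yaw": 0},
  {"jaw": 1,"dx": 0,"dy": 0,"dz": 0,"yaw": 0},
  {"jaw": 1,"dx": 0,"dy": 0,"dz": 0,"yaw": 0},
  {"jaw": 1,"dx": 0,"dy": 0,"dz": 0,"yaw": 0},
], squeeze=20)

```text
clock: 4.35
tool_pos: [0.5187, -0.2713, 0.0374]
eef_rot: [0.128, 0.992, 0.0, -0.0]
contact_force: [-0.8, -0.4, -0.5]
opening: 0.57
```

Request:
play_rows([
  {"jaw": 1,"dx": 0,"dy": 0,"dz": 0,"yaw": 0},
  {"jaw": 1,"dx": 0,"dy": 0,"dz": 0,"yaw": 0},
  {"jaw": 1,"dx": 0,"dy": 0,"dz": 0,"yaw": 0},
  {"jaw": 1,"dx": 0,"dy": 0,"dz": 0,"yaw": 0},
  {"jaw": 1,"dx": 0,"dy": 0,"dz": 0,"yaw": 0},
])

```text
clock: 4.85
tool_pos: [0.5187, -0.2712, 0.0374]
eef_rot: [0.128, 0.992, 0.0, -0.0]
contact_force: [1.0, 0.2, -0.1]
opening: 0.556
```

```bash
python3 -c "
from h import *
goto(.5172,-.2709,.035,1.314)
d=snap('side','s5'); crop(d,260,130,100,80,8,'pics/s5.png')
d=snap('top','t5'); crop(d,290,195,90,80,8,'pics/t5.png')
"
```

```text
4.85 [ 0.5187 -0.2712  0.0374] [[-0.967, 0.253, 0.0], [0.253, 0.967, 0.001], [0.0, 0.001, -1.0]] [ 1.   0.2 -0.1] 0.556 [ 0.53  0.89 -0.22  1.81  0.37  0.49  1.37]
d tool [ 0.0015 -0.      0.0024] yaw 0.0008 ya 1.315
```

View pics/s5.png

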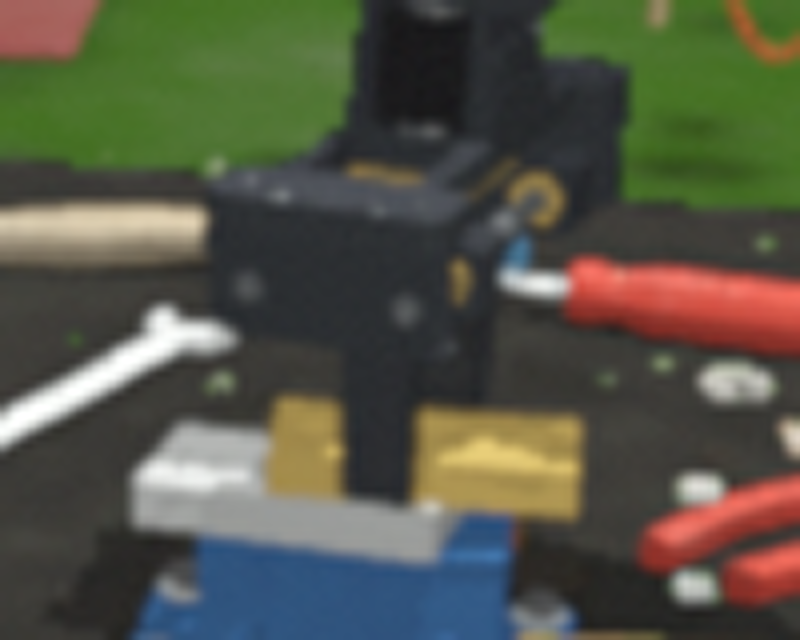

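View pics/t5.png

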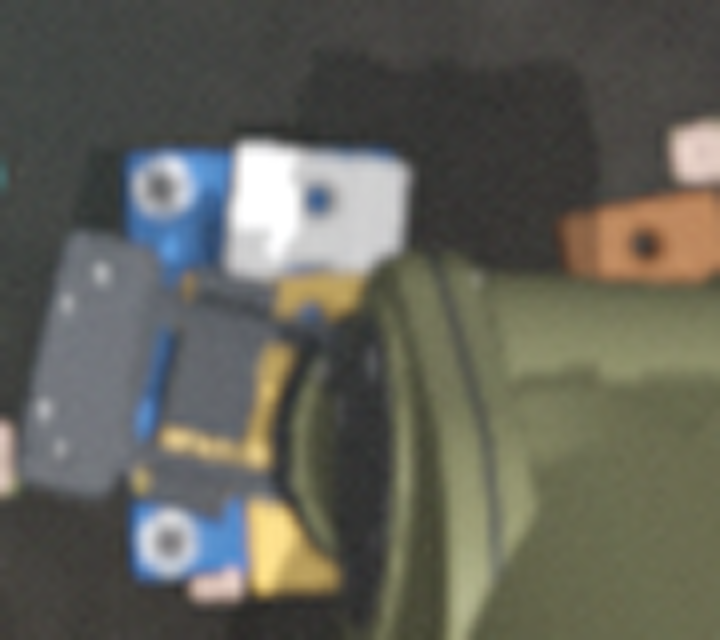

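Request:
play_rows([
  {"jaw": 0,"dx": 0,"dy": 0,"dz": 0,"yaw": 0},
  {"jaw": 0,"dx": 0,"dy": 0,"dz": 0,"yaw": 0},
  {"jaw": 0,"dx": 0,"dy": 0,"dz": 0,"yaw": 0},
  {"jaw": 0,"dx": 0,"dy": 0,"dz": 0,"yaw": 0},
  {"jaw": 0,"dx": 0,"dy": 0,"dz": -0.02,"yaw": 0.0},
])

```text
clock: 5.45
tool_pos: [0.5169, -0.271, 0.0559]
eef_rot: [0.128, 0.992, 0.001, -0.002]
contact_force: [1.3, -0.5, -0.7]
opening: 0.985
```

Request:
play_rows([
  {"jaw": 0,"dx": 0,"dy": 0,"dz": -0.04,"yaw": 0.1},
  {"jaw": 0,"dx": 0,"dy": 0.01,"dz": -0.03,"yaw": 0.1},
  {"jaw": 0,"dx": 0,"dy": 0.04,"dz": 0,"yaw": 0.0},
  {"jaw": 0,"dx": 0,"dy": 0.048,"dz": 0,"yaw": 0},
  {"jaw": 0,"dx": 0,"dy": 0.048,"dz": 0,"yaw": 0},
])

```text
clock: 5.95
tool_pos: [0.5811, -0.1489, 0.1306]
eef_rot: [0.239, 0.971, -0.003, -0.001]
contact_force: [1.0, -0.4, 0.4]
opening: 1.0
```

```bash
python3 -c "
from h import *
tool()
d=snap('top','t6'); crop(d,270,185,100,85,8,'pics/t6.png')
"
```

```text
5.95 [ 0.5811 -0.1489  0.1306] [[-0.886, 0.465, -0.003], [0.465, 0.885, -0.006], [0.0, -0.006, -1.0]] [ 1.  -0.4  0.4] 1.0 [ 0.28  0.76 -0.19  1.72  0.22  0.69  1.06]
```

View pics/t6.png

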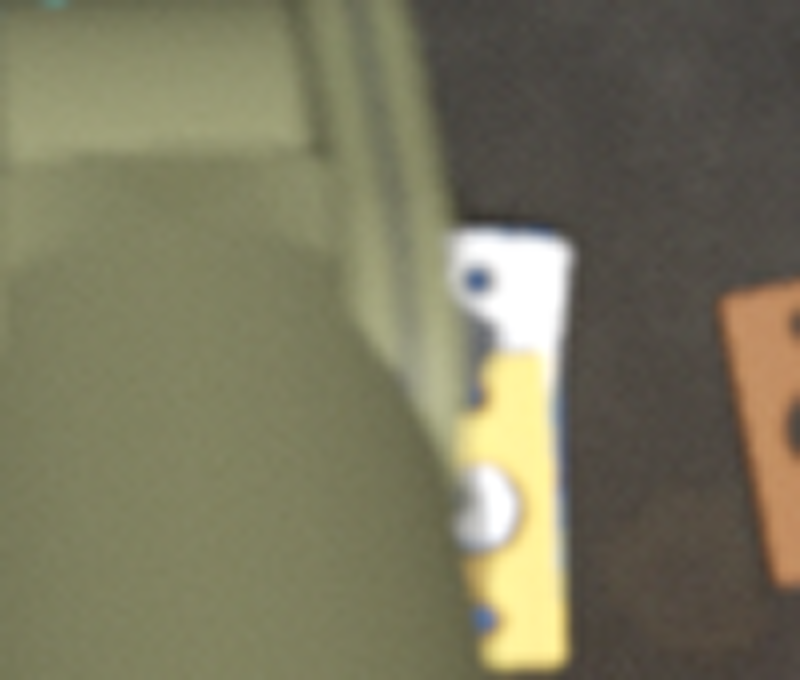

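Request:
play_rows([
  {"jaw": 0,"dx": 0.02,"dy": 0.045,"dz": 0,"yaw": -0.14},
  {"jaw": 0,"dx": 0.02,"dy": 0.03,"dz": 0,"yaw": -0.14},
  {"jaw": 0,"dx": 0,"dy": 0,"dz": 0,"yaw": -0.14},
  {"jaw": 0,"dx": 0,"dy": 0,"dz": 0,"yaw": -0.13},
  {"jaw": 0,"dx": 0,"dy": 0,"dz": 0,"yaw": 0},
])

```text
clock: 6.5
tool_pos: [0.5795, -0.0553, 0.1313]
eef_rot: [-0.055, 0.998, 0.003, 0.003]
contact_force: [-0.1, 0.6, -0.2]
opening: 1.002
```

```bash
python3 -c "
from h import *
tool()
d=snap('top','t7'); crop(d,290,195,90,80,8,'pics/t7.png')
"
```

```text
6.5 [ 0.5795 -0.0553  0.1313] [[-0.994, -0.111, 0.005], [-0.111, 0.994, 0.007], [-0.006, 0.006, -1.0]] [-0.1  0.6 -0.2] 1.002 [ 0.22  0.75 -0.35  1.77  0.37  0.68  1.35]
```

View pics/t7.png

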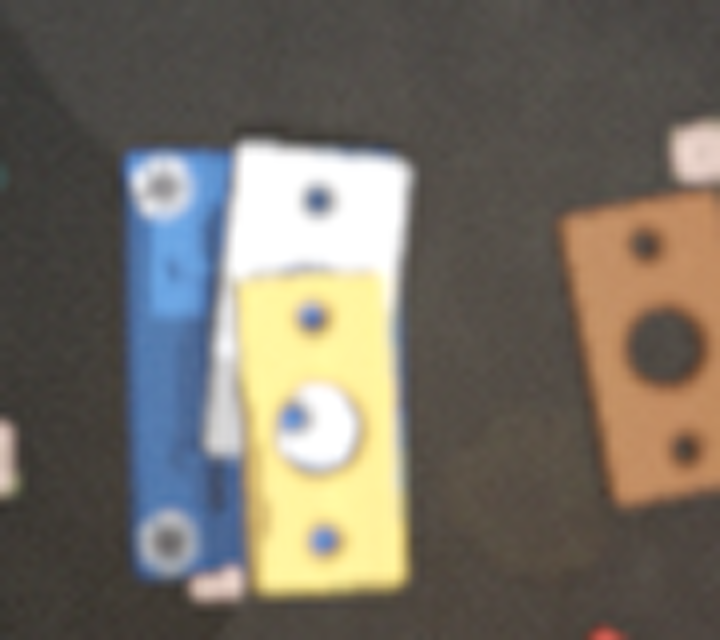

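```bash
python3 -c "
from h import *
d=load('t7.npz')
c=lambda u,v,z:px(d,290+u/8,195+v/8,z)[:2].round(4)
a=[c(312,318,.078),c(319,427,.078),c(324,541,.078)];print('brass',a,np.arctan2(*(a[0]-a[2])[::-1]))
b=[c(*p,.078) for p in[(236,280),(378,270),(408,583),(258,595)]];print(b,np.mean(b,0),np.arctan2(*(b[0]-b[3])[::-1]),np.arctan2(*(b[1]-b[2])[::-1]))
s=[c(318,200,.064),c(293,418,.064)];print('steel',s,np.mean(s,0),np.arctan2(*(s[0]-s[1])[::-1]))
s=[c(236,142,.064),c(412,160,.064),c(207,455,.064)];print(s,(s[1]+s[2])/2,np.arctan2(*(s[0]-s[2])[::-1]), np.linalg.norm(s[0]-s[1]),np.linalg.norm(s[0]-s[2]))
print('bolts',c(164,186,.022),c(169,541,.022),'foot',c(126,152,.01),c(138,578,.01))
"
```

```text
brass [array([ 0.5469, -0.2713]), array([ 0.5146, -0.2726]), array([ 0.4809, -0.2733])] 0.0302937599187751
[array([ 0.5586, -0.2489]), array([ 0.5607, -0.2913]), array([ 0.4679, -0.298 ]), array([ 0.4654, -0.2533])] [ 0.51315  -0.272875] 0.047175272957016935 0.07207322005333489
steel [array([ 0.5822, -0.2762]), array([ 0.5168, -0.2672])] [ 0.5495 -0.2717] -0.1367557117309046
[array([ 0.6001, -0.2518]), array([ 0.5938, -0.3051]), array([ 0.5062, -0.2409])] [ 0.55  -0.273] -0.11556372385692147 0.05367103501890005 0.09453052417076718
bolts [ 0.5886 -0.2347] [ 0.4774 -0.2339] foot [ 0.6    -0.2243] [ 0.465  -0.2252]
```

Request:
play_rows([
  {"jaw": 0,"dx": 0.018,"dy": -0.043,"dz": 0,"yaw": 0.06},
  {"jaw": 0,"dx": 0.016,"dy": -0.043,"dz": 0,"yaw": 0},
  {"jaw": 0,"dx": 0.015,"dy": -0.043,"dz": 0,"yaw": 0},
  {"jaw": 0,"dx": 0.015,"dy": -0.043,"dz": 0.01,"yaw": 0},
  {"jaw": 0,"dx": 0.013,"dy": -0.038,"dz": 0.015,"yaw": 0},
])

```text
clock: 7.05
tool_pos: [0.5181, -0.2702, 0.1053]
eef_rot: [-0.02, 1.0, 0.004, 0.007]
contact_force: [-0.1, 0.3, -0.1]
opening: 1.002
```

```bash
python3 -c "
from h import *
goto(.514,-.2727,.036,1.62)
"
```

```text
7.05 [ 0.5181 -0.2702  0.1053] [[-0.999, -0.039, 0.015], [-0.039, 0.999, 0.009], [-0.015, 0.008, -1.0]] [-0.1  0.3 -0.1] 1.002 [ 0.62  0.79 -0.36  1.79  0.41  0.63  1.63]
d tool [ 0.0053 -0.0029  0.0692] yaw -0.0098 ya 1.61
```

Request:
play_rows([
  {"jaw": 0,"dx": 0.004,"dy": -0.002,"dz": 0.018,"yaw": -0.01},
  {"jaw": 0,"dx": 0,"dy": 0,"dz": 0.02,"yaw": 0},
  {"jaw": 0,"dx": 0,"dy": 0,"dz": 0.016,"yaw": 0},
  {"jaw": 0,"dx": 0,"dy": 0,"dz": 0.008,"yaw": 0},
  {"jaw": 0,"dx": 0,"dy": 0,"dz": 0.002,"yaw": 0},
])

```text
clock: 7.55
tool_pos: [0.5073, -0.2883, 0.0372]
eef_rot: [-0.006, 1.0, -0.0, 0.005]
contact_force: [-0.3, 0.1, 0.0]
opening: 1.002
```

```bash
python3 -c "
from h import *
goto(.514,-.2727,.036,1.62)
"
```

```text
7.55 [ 0.5073 -0.2883  0.0372] [[-1.0, -0.013, 0.009], [-0.013, 1.0, -0.001], [-0.009, -0.001, -1.0]] [-0.3  0.1  0. ] 1.002 [ 0.6   0.89 -0.28  1.82  0.47  0.49  1.59]
d tool [-0.0069  0.0155  0.0012] yaw -0.0363 ya 1.584
```

Request:
play_rows([
  {"jaw": 0,"dx": -0.007,"dy": 0.0155,"dz": 0,"yaw": -0.036},
  {"jaw": 0,"dx": 0,"dy": 0,"dz": 0,"yaw": 0},
  {"jaw": 0,"dx": 0,"dy": 0,"dz": 0,"yaw": 0},
  {"jaw": 0.1,"dx": 0,"dy": 0,"dz": 0,"yaw": 0},
  {"jaw": 0.2,"dx": 0,"dy": 0,"dz": 0,"yaw": 0},
])

```text
clock: 8.05
tool_pos: [0.5173, -0.2702, 0.0397]
eef_rot: [-0.026, 1.0, -0.001, 0.007]
contact_force: [0.9, -0.1, 0.6]
opening: 0.844
```

```bash
python3 -c "
from h import *
goto(.514,-.2727,.036,1.62)
d=snap('side','s8'); crop(d,260,130,100,80,8,'pics/s8.png')
goto(.514,-.2727,.036,1.62)
"
```

```text
8.05 [ 0.5173 -0.2702  0.0397] [[-0.999, -0.052, 0.013], [-0.052, 0.999, -0.001], [-0.013, -0.002, -1.0]] [ 0.9 -0.1  0.6] 0.844 [ 0.57  0.88 -0.29  1.82  0.48  0.49  1.58]
d tool [ 0.0035 -0.0023  0.0036] yaw 0.0031 ya 1.623
8.1 [ 0.5174 -0.2702  0.0397] [[-0.999, -0.052, 0.014], [-0.052, 0.999, -0.001], [-0.014, -0.002, -1.0]] [-1.   0.3 -1.1] 0.808 [ 0.57  0.88 -0.29  1.82  0.48  0.49  1.58]
d tool [ 0.0035 -0.0023  0.0037] yaw 0.003 ya 1.623
```

View pics/s8.png

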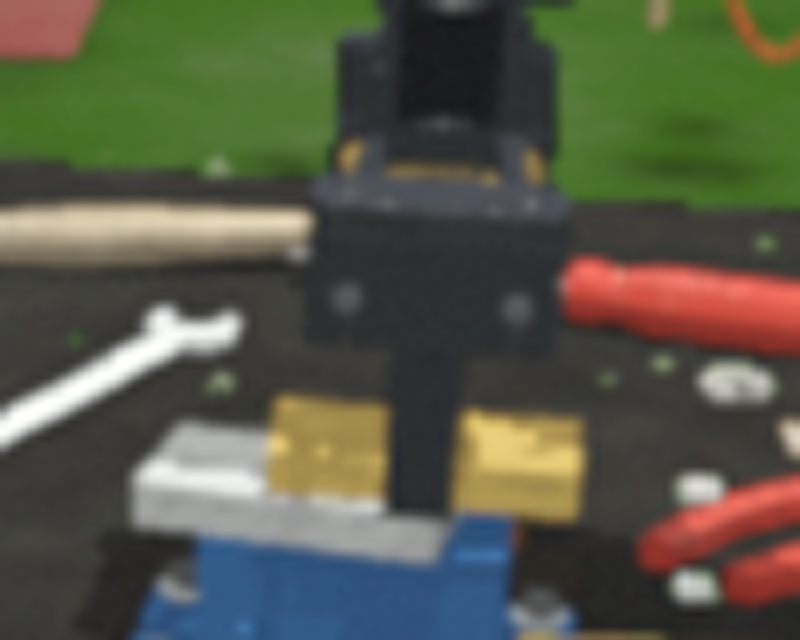

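```bash
python3 -c "
from h import *
for f in('top0.npz','t7.npz'):
    d=load(f);P=cloud(d);im=d['frame'].astype(int)
    m=(im[...,0]>170)&(im[...,1]>150)&(im[...,2]<170)&(P[...,2]>.03)&(P[...,2]<.12)&(abs(P[...,0]-.51)<.06)&(abs(P[...,1]+.27)<.05)
    m=cv2.erode(m.astype(np.uint8),np.ones((3,3)))>0
    Q=P[m]; A=np.c_[Q[:,:2]-[.514,-.272],np.ones(len(Q))]; print(len(Q),np.linalg.lstsq(A,Q[:,2],rcond=None)[0])
"
```

```text
339 [ 0.00165332 -0.00663507  0.07852556]
366 [ 0.00822376 -0.00206466  0.07848124]
```

Request:
play_rows([
  {"jaw": 0.2,"dx": 0.003,"dy": -0.002,"dz": 0.003,"yaw": 0},
  {"jaw": 1,"dx": 0,"dy": 0,"dz": 0,"yaw": 0},
  {"jaw": 1,"dx": 0,"dy": 0,"dz": 0,"yaw": 0},
  {"jaw": 1,"dx": 0,"dy": 0,"dz": 0,"yaw": 0},
  {"jaw": 1,"dx": 0,"dy": 0,"dz": 0,"yaw": 0},
], squeeze=25)

```text
clock: 8.6
tool_pos: [0.5136, -0.2734, 0.0365]
eef_rot: [-0.025, 1.0, -0.001, 0.006]
contact_force: [-0.7, 1.6, 1.4]
opening: 0.497
```

Request:
play_rows([
  {"jaw": 1,"dx": 0,"dy": 0,"dz": 0,"yaw": 0},
  {"jaw": 1,"dx": 0,"dy": 0,"dz": -0.005,"yaw": 0},
  {"jaw": 1,"dx": 0,"dy": 0,"dz": -0.005,"yaw": 0},
  {"jaw": 1,"dx": 0,"dy": 0,"dz": 0,"yaw": 0},
  {"jaw": 1,"dx": 0,"dy": 0,"dz": 0,"yaw": 0},
])

```text
clock: 9.1
tool_pos: [0.5128, -0.2733, 0.0469]
eef_rot: [-0.025, 1.0, -0.001, 0.006]
contact_force: [-0.2, 0.5, -1.9]
opening: 0.496
```

```bash
python3 -c "
from h import *
goto(.5497,-.272,.048,1.441)
d=snap('side','s9'); crop(d,260,130,100,80,8,'pics/s9.png')
"
```

```text
9.1 [ 0.5128 -0.2733  0.0469] [[-0.999, -0.051, 0.012], [-0.051, 0.999, -0.001], [-0.012, -0.002, -1.0]] [-0.2  0.5 -1.9] 0.496 [ 0.58  0.87 -0.29  1.83  0.47  0.5   1.59]
d tool [-0.037  -0.0005 -0.0007] yaw 0.1804 ya 1.621
```

View pics/s9.png

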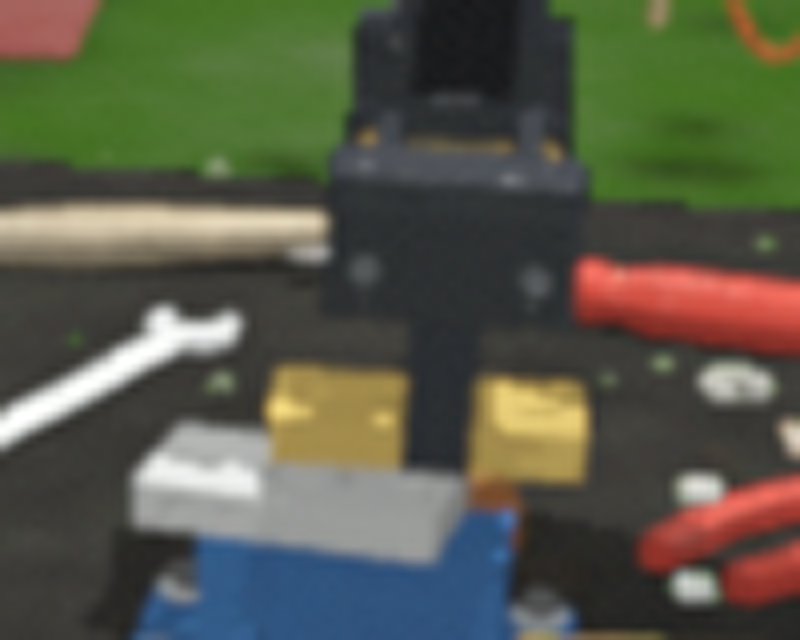

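Request:
play_rows([
  {"jaw": 1,"dx": -0.01,"dy": 0,"dz": 0,"yaw": 0.06},
  {"jaw": 1,"dx": -0.014,"dy": 0,"dz": 0,"yaw": 0.06},
  {"jaw": 1,"dx": -0.012,"dy": 0,"dz": 0,"yaw": 0.06},
  {"jaw": 1,"dx": 0,"dy": 0,"dz": 0,"yaw": 0},
  {"jaw": 1,"dx": 0,"dy": 0,"dz": 0,"yaw": 0},
])

```text
clock: 9.65
tool_pos: [0.5478, -0.2738, 0.0463]
eef_rot: [0.067, 0.998, -0.0, 0.004]
contact_force: [-0.9, -0.4, -1.6]
opening: 0.496
```

```bash
python3 -c "
from h import *
goto(.5497,-.272,.038,1.441)
"
```

```text
9.65 [ 0.5478 -0.2738  0.0463] [[-0.991, 0.135, 0.008], [0.135, 0.991, -0.001], [-0.008, 0.0, -1.0]] [-0.9 -0.4 -1.6] 0.496 [ 0.54  0.9  -0.26  1.73  0.39  0.56  1.47]
d tool [-0.0016  0.0021  0.0083] yaw -0.0052 ya 1.436
```

Request:
play_rows([
  {"jaw": 1,"dx": -0.0015,"dy": 0.002,"dz": 0.005,"yaw": -0.005},
  {"jaw": 1,"dx": 0,"dy": 0,"dz": 0.005,"yaw": 0},
  {"jaw": 1,"dx": 0,"dy": 0,"dz": 0,"yaw": 0},
  {"jaw": 0.35,"dx": 0,"dy": 0,"dz": 0,"yaw": 0},
  {"jaw": 0,"dx": 0,"dy": 0,"dz": 0,"yaw": 0},
])

```text
clock: 10.15
tool_pos: [0.5482, -0.2721, 0.0361]
eef_rot: [0.063, 0.998, -0.0, 0.004]
contact_force: [-0.6, 0.0, 0.3]
opening: 0.653
```

Request:
play_rows([
  {"jaw": 0,"dx": 0,"dy": 0,"dz": 0,"yaw": 0},
  {"jaw": 0,"dx": 0,"dy": 0,"dz": 0,"yaw": 0},
  {"jaw": 0,"dx": 0,"dy": 0,"dz": 0,"yaw": 0},
  {"jaw": 0,"dx": 0,"dy": 0,"dz": 0,"yaw": 0},
  {"jaw": 0,"dx": 0,"dy": 0,"dz": 0,"yaw": 0},
])

```text
clock: 10.65
tool_pos: [0.5476, -0.2724, 0.0358]
eef_rot: [0.064, 0.998, -0.0, 0.004]
contact_force: [-0.2, 1.1, 0.5]
opening: 0.999
```

```bash
python3 -c "
from h import *
goto(.5497,-.272,.022,1.441)
d=snap('side','s10'); crop(d,260,130,100,80,8,'pics/s10.png')
d=snap('top','t10'); crop(d,290,195,90,80,8,'pics/t10.png')
"
```

```text
10.65 [ 0.5476 -0.2724  0.0358] [[-0.992, 0.127, 0.007], [0.127, 0.992, -0.001], [-0.007, -0.0, -1.0]] [-0.2  1.1  0.5] 0.999 [ 0.53  0.91 -0.26  1.73  0.4   0.54  1.47]
d tool [-0.0019  0.0007  0.0138] yaw 0.0026 ya 1.444
```

View pics/s10.png

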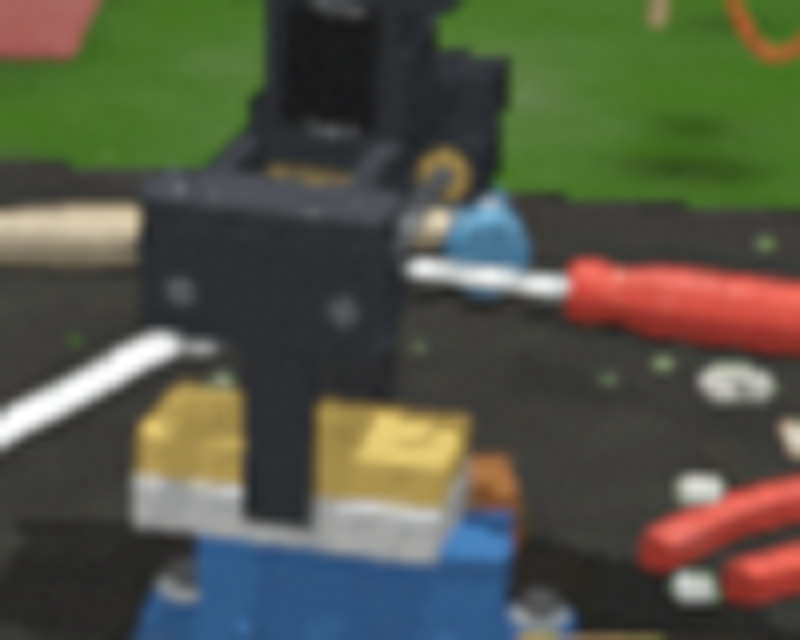

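View pics/t10.png

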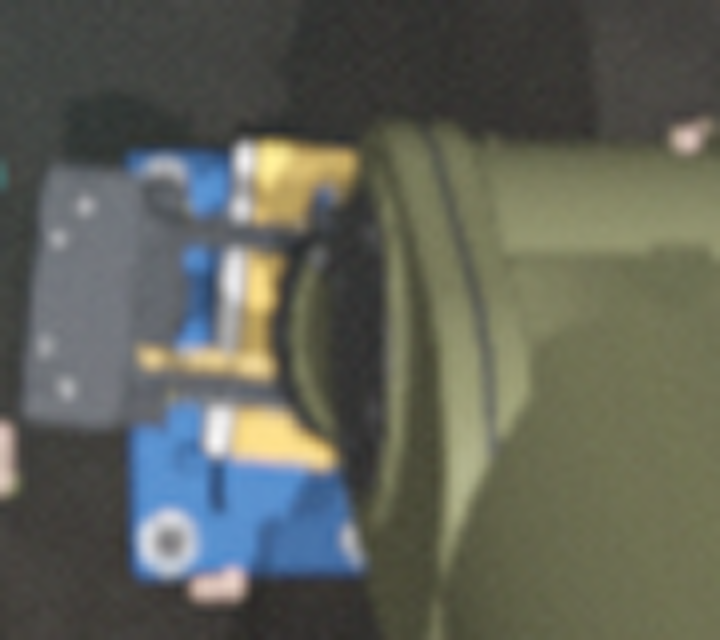

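Request:
play_rows([
  {"jaw": 0,"dx": 0,"dy": 0,"dz": 0.007,"yaw": 0},
  {"jaw": 0,"dx": 0,"dy": 0,"dz": 0.006,"yaw": 0},
  {"jaw": 0,"dx": 0,"dy": 0,"dz": 0,"yaw": 0},
  {"jaw": 0.4,"dx": 0,"dy": 0,"dz": 0,"yaw": 0},
  {"jaw": 1,"dx": 0,"dy": 0,"dz": 0,"yaw": 0},
], squeeze=30)

```text
clock: 11.25
tool_pos: [0.5475, -0.2722, 0.0211]
eef_rot: [0.063, 0.998, -0.0, 0.003]
contact_force: [-0.8, 0.0, 0.2]
opening: 0.841
```

Request:
play_rows([
  {"jaw": 1,"dx": 0,"dy": 0,"dz": 0,"yaw": 0},
  {"jaw": 1,"dx": 0,"dy": 0,"dz": 0,"yaw": 0},
  {"jaw": 1,"dx": 0,"dy": 0,"dz": 0,"yaw": 0},
  {"jaw": 1,"dx": 0,"dy": 0,"dz": 0,"yaw": 0},
  {"jaw": 1,"dx": 0,"dy": 0,"dz": 0,"yaw": 0},
])

```text
clock: 11.75
tool_pos: [0.5477, -0.2718, 0.0213]
eef_rot: [0.063, 0.998, 0.0, 0.003]
contact_force: [0.3, -0.1, -0.9]
opening: 0.563
```

```bash
python3 -c "
from h import *
goto(.5326,-.268,.025,1.571)
d=snap('side','s11'); crop(d,260,130,100,80,8,'pics/s11.png')
"
```

```text
11.75 [ 0.5477 -0.2718  0.0213] [[-0.992, 0.127, 0.007], [0.127, 0.992, -0.0], [-0.007, 0.001, -1.0]] [ 0.3 -0.1 -0.9] 0.563 [ 0.52  0.93 -0.25  1.73  0.4   0.52  1.46]
d tool [ 0.0154  0.0019 -0.0038] yaw -0.1271 ya 1.444
```

View pics/s11.png

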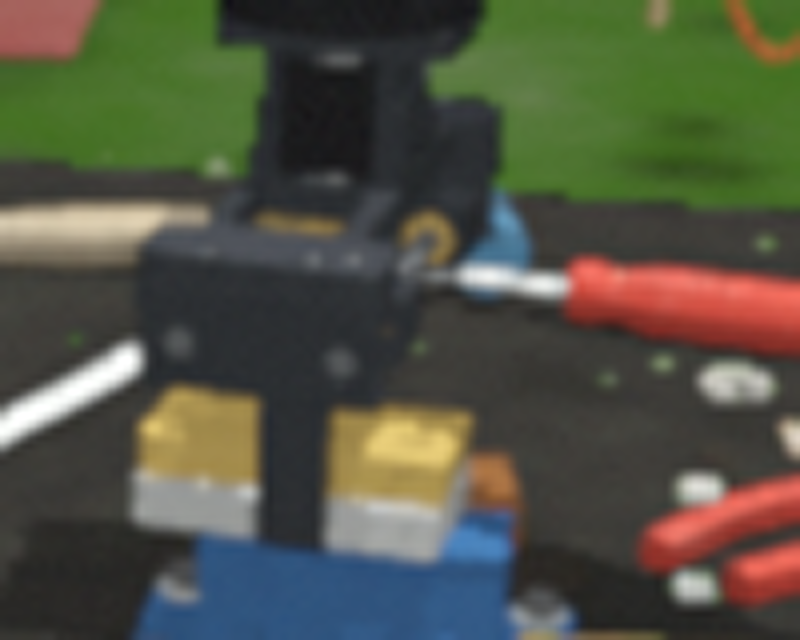

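Request:
play_rows([
  {"jaw": 1,"dx": 0,"dy": 0,"dz": -0.004,"yaw": 0},
  {"jaw": 1,"dx": 0.007,"dy": 0.001,"dz": 0,"yaw": -0.06},
  {"jaw": 1,"dx": 0.007,"dy": 0.001,"dz": 0,"yaw": -0.06},
  {"jaw": 1,"dx": 0.003,"dy": 0,"dz": 0,"yaw": 0},
  {"jaw": 1,"dx": 0,"dy": 0,"dz": 0,"yaw": 0},
])

```text
clock: 12.3
tool_pos: [0.5283, -0.2683, 0.0244]
eef_rot: [0.002, 1.0, 0.0, 0.001]
contact_force: [0.1, -0.9, -4.1]
opening: 0.566
```

```bash
python3 -c "
from h import *
goto(.5306,-.268,.021,1.571)
"
```

```text
12.3 [ 0.5283 -0.2683  0.0244] [[-1.0, 0.005, 0.003], [0.005, 1.0, 0.0], [-0.003, 0.0, -1.0]] [ 0.1 -0.9 -4.1] 0.566 [ 0.55  0.92 -0.27  1.79  0.46  0.49  1.54]
d tool [-0.0023  0.0003  0.0034] yaw -0.0047 ya 1.566
```

Request:
play_rows([
  {"jaw": 1,"dx": -0.002,"dy": 0,"dz": 0,"yaw": -0.005},
  {"jaw": 1,"dx": 0,"dy": 0,"dz": 0.003,"yaw": 0},
  {"jaw": 1,"dx": 0,"dy": 0,"dz": 0.001,"yaw": 0},
  {"jaw": 0.2,"dx": 0,"dy": 0,"dz": 0,"yaw": 0},
  {"jaw": 0,"dx": 0,"dy": 0,"dz": 0,"yaw": 0},
])

```text
clock: 12.8
tool_pos: [0.5329, -0.269, 0.0222]
eef_rot: [0.001, 1.0, -0.001, 0.003]
contact_force: [-0.6, 0.3, 0.3]
opening: 0.717
```

```bash
python3 -c "
from h import *
goto(.5306,-.268,.021,1.571)
"
```

```text
12.8 [ 0.5329 -0.269   0.0222] [[-1.0, 0.002, 0.006], [0.002, 1.0, -0.001], [-0.006, -0.001, -1.0]] [-0.6  0.3  0.3] 0.717 [ 0.54  0.92 -0.27  1.78  0.46  0.49  1.54]
d tool [0.0023 0.001  0.0012] yaw -0.0022 ya 1.569
```

Request:
play_rows([
  {"jaw": 0,"dx": 0,"dy": 0,"dz": 0,"yaw": 0},
  {"jaw": 0,"dx": 0,"dy": 0,"dz": 0,"yaw": 0},
  {"jaw": 0,"dx": 0,"dy": 0,"dz": -0.03,"yaw": 0},
  {"jaw": 0,"dx": 0,"dy": 0,"dz": -0.045,"yaw": 0},
  {"jaw": 0,"dx": 0,"dy": 0.02,"dz": -0.04,"yaw": 0},
])

```text
clock: 13.3
tool_pos: [0.5291, -0.2506, 0.1347]
eef_rot: [0.003, 1.0, 0.0, -0.002]
contact_force: [-0.0, -0.8, 0.5]
opening: 1.0
```

Request:
play_rows([
  {"jaw": 0,"dx": 0,"dy": 0.045,"dz": 0,"yaw": 0},
  {"jaw": 0,"dx": 0,"dy": 0.048,"dz": 0,"yaw": 0},
  {"jaw": 0,"dx": -0.01,"dy": 0.048,"dz": 0,"yaw": 0},
  {"jaw": 0,"dx": -0.01,"dy": 0.045,"dz": 0,"yaw": 0},
  {"jaw": 0,"dx": 0,"dy": 0.02,"dz": 0,"yaw": 0},
])

```text
clock: 13.8
tool_pos: [0.5575, -0.0417, 0.1415]
eef_rot: [0.008, 1.0, -0.002, 0.007]
contact_force: [-0.1, -0.7, 0.4]
opening: 0.999
```

```bash
python3 -c "
from h import *
tool()
d=snap('top','t12'); crop(d,290,195,90,80,8,'pics/t12.png')
tool()
"
```

```text
13.8 [ 0.5575 -0.0417  0.1415] [[-1.0, 0.015, 0.014], [0.015, 1.0, -0.003], [-0.014, -0.003, -1.0]] [-0.1 -0.7  0.4] 0.999 [ 0.17  0.7  -0.31  1.84  0.34  0.64  1.22]
13.85 [ 0.5571 -0.0386  0.1415] [[-1.0, 0.012, 0.013], [0.012, 1.0, -0.001], [-0.013, -0.001, -1.0]] [-0.5  2.8 -1.5] 1.003 [ 0.17  0.7  -0.31  1.85  0.34  0.64  1.22]
```

View pics/t12.png

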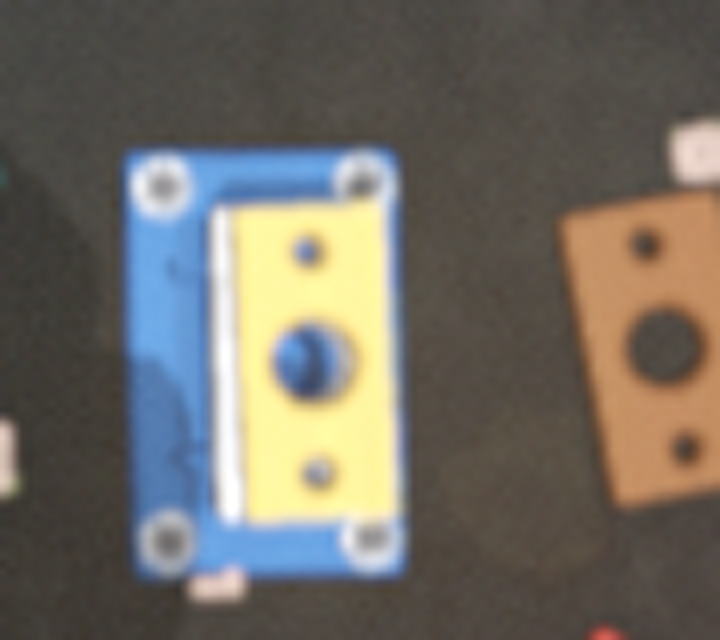

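```bash
python3 -c "
from h import *
d=load('t12.npz')
c=lambda u,v,z:px(d,290+u/8,195+v/8,z)[:2].round(4)
b=[c(*p,.022) for p in[(162,186),(364,184),(372,538),(169,541)]];print('bolts',b,np.mean(b,0),np.arctan2(*(b[0]-b[3])[::-1]),np.arctan2(*(b[1]-b[2])[::-1]))
b=[c(*p,.01) for p in[(126,152),(398,152),(404,577),(138,578)]];print('foot',b,np.mean(b,0))
b=[c(*p,.078) for p in[(308,250),(315,362),(320,472)]];print('brass holes',b,np.mean(b,0),np.arctan2(*(b[0]-b[2])[::-1]))
b=[c(*p,.078) for p in[(232,210),(386,203),(398,520),(246,523)]];print('brass',b,np.mean(b,0))
b=[c(*p,.064) for p in[(212,207),(220,524)]];print('steel L edge',b,np.mean(b,0)-[0,.025])
crop(d,320,230,18,22,25,'pics/t12b.png'); crop(d,310,215,35,55,11,'pics/t12c.png')
d=snap('side','s12'); crop(d,260,150,90,70,8,'pics/s12.png')
"
```

```text
bolts [array([ 0.5886, -0.2341]), array([ 0.5881, -0.2979]), array([ 0.477 , -0.2978]), array([ 0.4774, -0.2339])] [ 0.532775 -0.265925] -0.0017985592117410968 -0.0009000897659280047
foot [array([ 0.6   , -0.2243]), array([ 0.5985, -0.3113]), array([ 0.4634, -0.3099]), array([ 0.465 , -0.2252])] [ 0.531725 -0.267675]
brass holes [array([ 0.5671, -0.2706]), array([ 0.5338, -0.2719]), array([ 0.5013, -0.2726])] [ 0.53406667 -0.2717    ] 0.030385781635640586
brass [array([ 0.5793, -0.2482]), array([ 0.5806, -0.2942]), array([ 0.4866, -0.2955]), array([ 0.4867, -0.2503])] [ 0.5333  -0.27205]
steel L edge [array([ 0.5807, -0.2441]), array([ 0.4855, -0.2444])] [ 0.5331  -0.26925]
```

View pics/t12b.png

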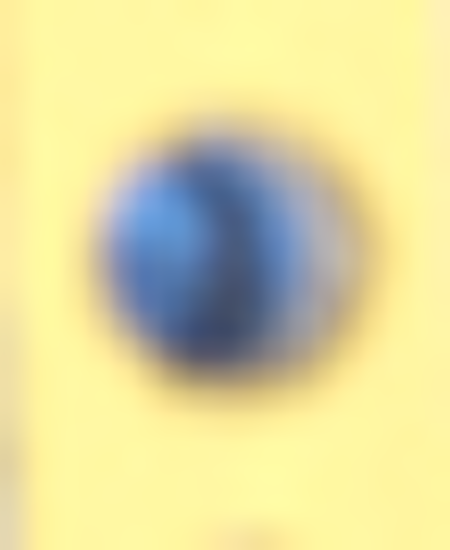

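View pics/s12.png

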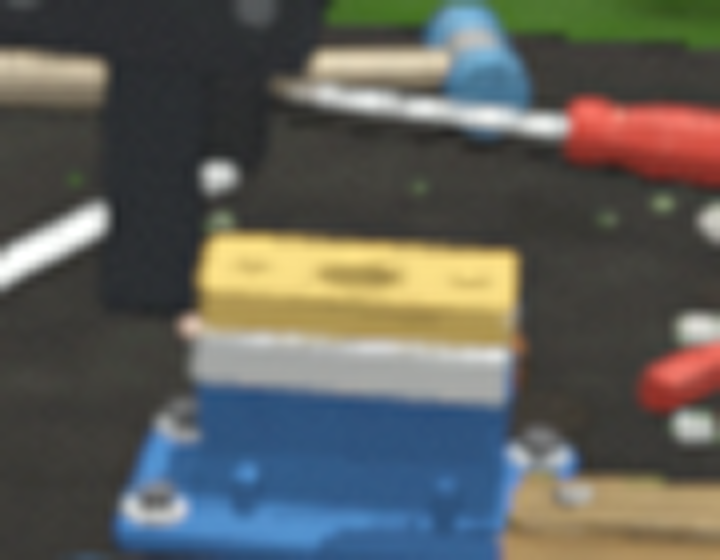

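Request:
play_rows([
  {"jaw": 0,"dx": 0.005,"dy": -0.04,"dz": 0,"yaw": -0.012},
  {"jaw": 0,"dx": 0.006,"dy": -0.048,"dz": 0,"yaw": 0},
  {"jaw": 0,"dx": 0.006,"dy": -0.048,"dz": 0,"yaw": 0},
  {"jaw": 0,"dx": 0.006,"dy": -0.048,"dz": 0.01,"yaw": 0},
  {"jaw": 0,"dx": 0,"dy": -0.035,"dz": 0.02,"yaw": 0},
])

```text
clock: 14.4
tool_pos: [0.5356, -0.2661, 0.1134]
eef_rot: [-0.004, 1.0, -0.003, 0.009]
contact_force: [1.1, -0.5, 0.1]
opening: 0.999
```

Request:
play_rows([
  {"jaw": 0,"dx": 0,"dy": 0,"dz": 0.02,"yaw": 0},
  {"jaw": 0,"dx": 0,"dy": 0,"dz": 0,"yaw": 0},
  {"jaw": 0,"dx": 0,"dy": 0,"dz": 0,"yaw": 0},
  {"jaw": 0,"dx": 0,"dy": 0,"dz": 0,"yaw": 0},
  {"jaw": 0,"dx": 0,"dy": 0,"dz": 0,"yaw": 0},
])

```text
clock: 14.9
tool_pos: [0.5297, -0.2802, 0.0918]
eef_rot: [0.005, 1.0, -0.006, 0.006]
contact_force: [-0.5, -0.9, 0.4]
opening: 1.002
```

```bash
python3 -c "
from h import *
goto(.532,-.267,.023,1.571)
"
```

```text
14.9 [ 0.5297 -0.2802  0.0918] [[-1.0, 0.009, 0.012], [0.009, 1.0, -0.013], [-0.012, -0.013, -1.0]] [-0.5 -0.9  0.4] 1.002 [ 0.59  0.82 -0.32  1.76  0.42  0.62  1.58]
d tool [-0.0013  0.0141  0.0686] yaw -0.0093 ya 1.562
```

Request:
play_rows([
  {"jaw": 0,"dx": -0.001,"dy": 0.013,"dz": 0.01,"yaw": -0.009},
  {"jaw": 0,"dx": 0,"dy": 0,"dz": 0.015,"yaw": 0},
  {"jaw": 0,"dx": 0,"dy": 0,"dz": 0.015,"yaw": 0},
  {"jaw": 0,"dx": 0,"dy": 0,"dz": 0.01,"yaw": 0},
  {"jaw": 0,"dx": 0,"dy": 0,"dz": 0,"yaw": 0},
])

```text
clock: 15.4
tool_pos: [0.5351, -0.266, 0.0424]
eef_rot: [-0.003, 1.0, -0.007, 0.009]
contact_force: [1.3, 0.0, -0.3]
opening: 1.003
```

```bash
python3 -c "
from h import *
goto(.532,-.267,.023,1.571)
"
```

```text
15.4 [ 0.5351 -0.266   0.0424] [[-1.0, -0.005, 0.018], [-0.006, 1.0, -0.015], [-0.018, -0.015, -1.0]] [ 1.3  0.  -0.3] 1.003 [ 0.54  0.89 -0.27  1.79  0.46  0.51  1.53]
d tool [ 0.0035 -0.0007  0.0193] yaw 0.0052 ya 1.576
```

Request:
play_rows([
  {"jaw": 0,"dx": 0.002,"dy": 0,"dz": 0.01,"yaw": 0.005},
  {"jaw": 0,"dx": 0,"dy": 0,"dz": 0.009,"yaw": 0},
  {"jaw": 0,"dx": 0,"dy": 0,"dz": 0,"yaw": 0},
  {"jaw": 0.2,"dx": 0,"dy": 0,"dz": 0,"yaw": 0},
  {"jaw": 0.3,"dx": 0,"dy": 0,"dz": 0,"yaw": 0},
])

```text
clock: 15.9
tool_pos: [0.5338, -0.2672, 0.0223]
eef_rot: [0.0, 1.0, -0.008, 0.01]
contact_force: [-0.6, 0.1, -0.3]
opening: 0.842
```

```bash
python3 -c "
from h import *
goto(.532,-.267,.023,1.571)
"
```

```text
15.9 [ 0.5338 -0.2672  0.0223] [[-1.0, 0.0, 0.019], [0.0, 1.0, -0.016], [-0.019, -0.016, -1.0]] [-0.6  0.1 -0.3] 0.842 [ 0.53  0.92 -0.25  1.8   0.48  0.46  1.51]
d tool [ 0.0018  0.0002 -0.0007] yaw -0.0007 ya 1.57
```

Well centred; close on the steel level.

Request:
play_rows([
  {"jaw": 1,"dx": 0,"dy": 0,"dz": 0,"yaw": 0},
  {"jaw": 1,"dx": 0,"dy": 0,"dz": 0,"yaw": 0},
  {"jaw": 1,"dx": 0,"dy": 0,"dz": 0,"yaw": 0},
  {"jaw": 1,"dx": 0,"dy": 0,"dz": 0,"yaw": 0},
  {"jaw": 1,"dx": 0,"dy": 0,"dz": 0,"yaw": 0},
], squeeze=25)

```text
clock: 16.4
tool_pos: [0.5344, -0.2678, 0.0232]
eef_rot: [0.0, 1.0, -0.008, 0.01]
contact_force: [-0.1, -0.7, -0.7]
opening: 0.565
```

```bash
python3 -c "
from h import *
goto(.532,-.267,.036,1.571)
"
```

```text
16.4 [ 0.5344 -0.2678  0.0232] [[-1.0, 0.001, 0.021], [0.001, 1.0, -0.017], [-0.021, -0.017, -1.0]] [-0.1 -0.7 -0.7] 0.565 [ 0.53  0.92 -0.25  1.8   0.48  0.46  1.51]
d tool [ 0.0021  0.0006 -0.0129] yaw -0.0011 ya 1.57
```

Request:
play_rows([
  {"jaw": 0.3,"dx": 0,"dy": 0,"dz": 0,"yaw": 0},
  {"jaw": 0.3,"dx": 0,"dy": 0,"dz": 0,"yaw": 0},
  {"jaw": 0.3,"dx": 0,"dy": 0,"dz": 0,"yaw": 0},
  {"jaw": 0.3,"dx": 0,"dy": 0,"dz": -0.008,"yaw": 0},
  {"jaw": 0.3,"dx": 0,"dy": 0,"dz": -0.007,"yaw": 0},
])

```text
clock: 16.9
tool_pos: [0.5336, -0.2671, 0.0385]
eef_rot: [0.0, 1.0, -0.008, 0.01]
contact_force: [0.1, -1.2, -0.7]
opening: 0.698
```

```bash
python3 -c "
from h import *
goto(.532,-.267,.036,1.571)
"
```

```text
16.9 [ 0.5336 -0.2671  0.0385] [[-1.0, 0.0, 0.019], [0.0, 1.0, -0.016], [-0.019, -0.016, -1.0]] [ 0.1 -1.2 -0.7] 0.698 [ 0.53  0.89 -0.27  1.8   0.47  0.49  1.52]
d tool [0.0017 0.0001 0.0025] yaw -0.0007 ya 1.57
```

Request:
play_rows([
  {"jaw": 0.3,"dx": 0,"dy": 0,"dz": 0.002,"yaw": 0},
  {"jaw": 1,"dx": 0,"dy": 0,"dz": 0,"yaw": 0},
  {"jaw": 1,"dx": 0,"dy": 0,"dz": 0,"yaw": 0},
  {"jaw": 1,"dx": 0,"dy": 0,"dz": 0,"yaw": 0},
  {"jaw": 1,"dx": 0,"dy": 0,"dz": 0,"yaw": 0},
])

```text
clock: 17.4
tool_pos: [0.5346, -0.2679, 0.0383]
eef_rot: [0.0, 1.0, -0.009, 0.011]
contact_force: [1.2, -0.9, 1.4]
opening: 0.494
```

Request:
play_rows([
  {"jaw": 1,"dx": 0,"dy": 0,"dz": 0,"yaw": 0},
  {"jaw": 0,"dx": 0,"dy": 0,"dz": 0,"yaw": 0},
  {"jaw": 0,"dx": 0,"dy": 0,"dz": 0,"yaw": 0},
  {"jaw": 0,"dx": 0,"dy": 0,"dz": 0,"yaw": 0},
  {"jaw": 0,"dx": 0,"dy": 0,"dz": -0.02,"yaw": 0},
])

```text
clock: 17.9
tool_pos: [0.5321, -0.2664, 0.0559]
eef_rot: [0.0, 1.0, -0.007, 0.008]
contact_force: [-0.4, 0.5, -0.5]
opening: 0.836
```

Request:
play_rows([
  {"jaw": 0,"dx": 0,"dy": 0,"dz": -0.045,"yaw": 0},
  {"jaw": 0,"dx": 0,"dy": 0.01,"dz": -0.045,"yaw": 0},
  {"jaw": 0,"dx": -0.005,"dy": 0.04,"dz": -0.01,"yaw": 0},
  {"jaw": 0,"dx": -0.007,"dy": 0.048,"dz": 0,"yaw": 0},
  {"jaw": 0,"dx": -0.007,"dy": 0.048,"dz": 0,"yaw": 0},
])

```text
clock: 18.4
tool_pos: [0.5501, -0.1258, 0.1588]
eef_rot: [0.009, 1.0, -0.01, 0.01]
contact_force: [0.9, -0.1, -0.5]
opening: 0.998
```

Request:
play_rows([
  {"jaw": 0,"dx": -0.008,"dy": 0.048,"dz": 0,"yaw": 0},
  {"jaw": 0,"dx": -0.008,"dy": 0.045,"dz": 0,"yaw": 0},
  {"jaw": 0,"dx": 0,"dy": 0.025,"dz": 0,"yaw": 0},
  {"jaw": 0,"dx": 0,"dy": 0,"dz": 0,"yaw": 0},
  {"jaw": 0,"dx": 0,"dy": 0,"dz": 0,"yaw": 0},
])

```text
clock: 18.9
tool_pos: [0.5694, 0.0066, 0.1576]
eef_rot: [0.003, 1.0, -0.007, 0.011]
contact_force: [0.7, -0.9, 0.5]
opening: 0.999
```

```bash
python3 -c "
from h import *
goto(.5682,.012,.09,1.571)
d=snap('top','t13'); crop(d,305,205,45,65,9,'pics/t13.png')
d=snap('side','s13'); crop(d,220,120,110,110,7,'pics/s13.png')
tool()
"
```

```text
18.9 [0.5694 0.0066 0.1576] [[-1.0, 0.006, 0.023], [0.005, 1.0, -0.015], [-0.023, -0.015, -1.0]] [ 0.7 -0.9  0.5] 0.999 [ 0.08  0.68 -0.31  1.81  0.34  0.68  1.14]
d tool [0.0028 0.0064 0.0675] yaw -0.006 ya 1.565
19.0 [0.5694 0.0055 0.1576] [[-1.0, 0.008, 0.022], [0.008, 1.0, -0.015], [-0.023, -0.015, -1.0]] [-0.   0.   0.6] 1.001 [ 0.08  0.68 -0.31  1.81  0.34  0.68  1.14]
```

View pics/t13.png

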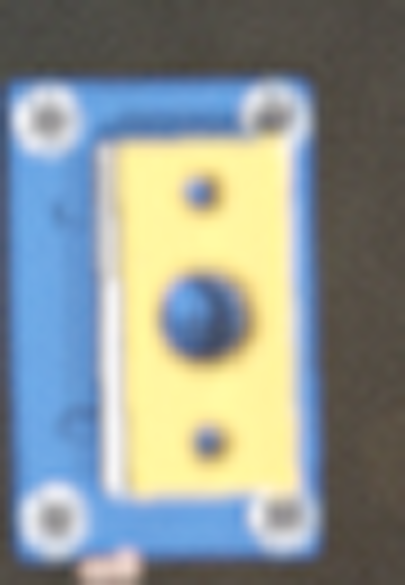

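View pics/s13.png

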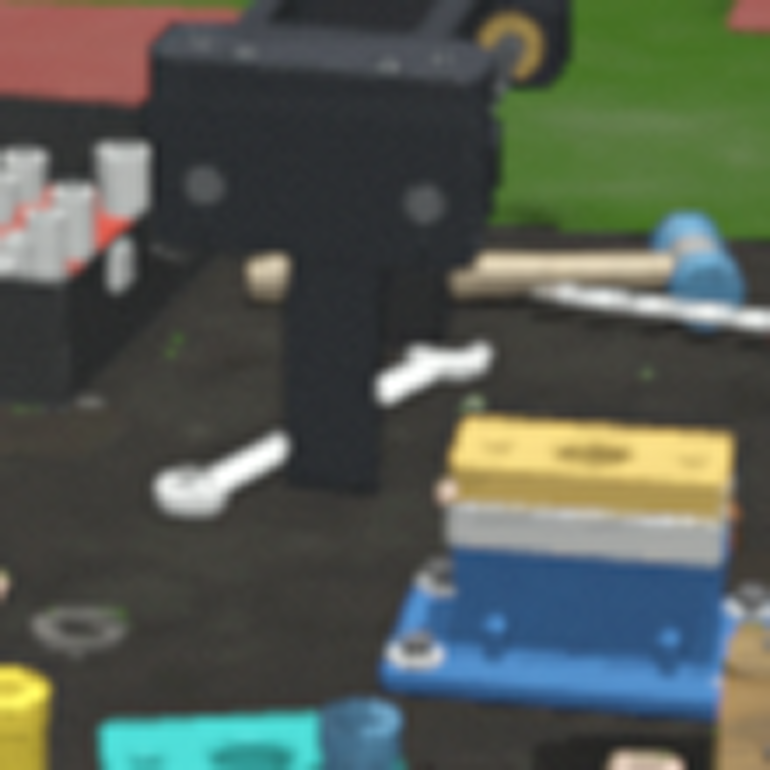

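```bash
python3 -c "
from h import *
d=load('t13.npz')
c=lambda u,v,z:px(d,305+u/9,205+v/9,z)[:2].round(4)
b=[c(*p,.022) for p in[(48,120),(274,118),(282,514),(56,520)]];print('bolts',np.mean(b,0))
b=[c(*p,.01) for p in[(10,80),(313,80),(322,553),(18,555)]];print('foot',np.mean(b,0))
b=[c(*p,.078) for p in[(202,193),(205,317),(210,443)]];print('brass holes',b,np.mean(b,0),np.arctan2(*(b[0]-b[2])[::-1]))
b=[c(*p,.078) for p in[(117,143),(292,135),(300,492),(126,498)]];print('brass',b,np.mean(b,0))
b=[c(*p,.064) for p in[(97,143),(106,497)]];print('steel L edge',b,np.mean(b,0)-[0,.025])
# tube
d=load('top0.npz');e=lambda u,v,z:px(d,150+u/7,170+v/7,z).round(4)
P=cloud(d); im=d['frame'].astype(int)
m=(im[...,2]>im[...,0]+50)&(P[...,2]>.09)&(abs(P[...,1])<.06)&(abs(P[...,0]-.57)<.06); print(m.sum(),P[m].mean(0),P[m].min(0),P[m].max(0))
v,u=np.nonzero(m);print(u.mean(),v.mean(),px(d,u.mean(),v.mean(),.108))
d=load('side0.npz');crop(d,240,205,60,85,8,'pics/c4.png')
for z in(.108,.06):print(z,proj(d,np.array([.568,.0117,z])))
"
```

```text
bolts [ 0.532625 -0.2659  ]
foot [ 0.532625 -0.267925]
brass holes [array([ 0.5666, -0.268 ]), array([ 0.534 , -0.2681]), array([ 0.5008, -0.2686])] [ 0.5338     -0.26823333] 0.009118288317195309
brass [array([ 0.5802, -0.2458]), array([ 0.5815, -0.2923]), array([ 0.4875, -0.2922]), array([ 0.4869, -0.2461])] [ 0.534025 -0.2691  ]
steel L edge [array([ 0.5807, -0.2424]), array([ 0.4862, -0.2427])] [ 0.53345 -0.26755]
59 [0.56975879 0.01293973 0.10706939] [0.561011   0.00271753 0.09037218] [0.5794214  0.02379955 0.11220704]
206.6271186440678 227.20338983050848 [0.56974299 0.01280736 0.108     ]
0.108 [271.78215497 221.78984198]
0.06 [271.31386112 245.61516941]
```

View pics/c4.png

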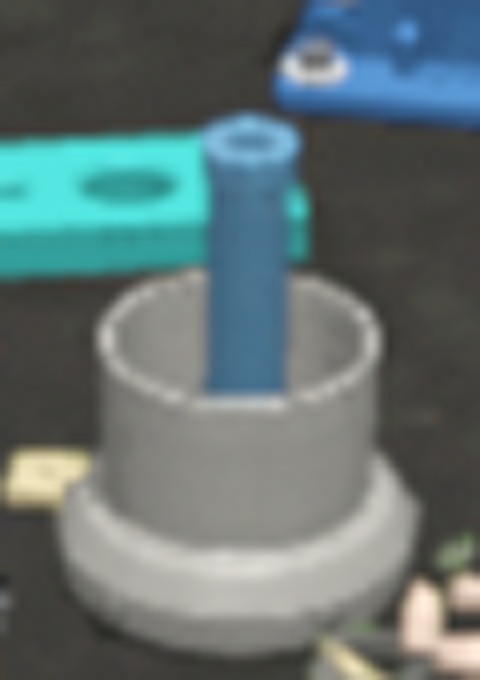

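Request:
play_rows([
  {"jaw": 0,"dx": 0.001,"dy": 0.007,"dz": 0.02,"yaw": 0},
  {"jaw": 0,"dx": 0,"dy": 0,"dz": 0.03,"yaw": 0},
  {"jaw": 0,"dx": 0,"dy": 0,"dz": 0.025,"yaw": 0},
  {"jaw": 0,"dx": 0,"dy": 0,"dz": 0.01,"yaw": 0},
  {"jaw": 0,"dx": 0,"dy": 0,"dz": 0,"yaw": 0},
])

```text
clock: 19.5
tool_pos: [0.5719, -0.001, 0.071]
eef_rot: [0.012, 1.0, -0.01, 0.013]
contact_force: [-0.5, 0.1, -0.1]
opening: 1.001
```

```bash
python3 -c "
from h import *
goto(.569,.0122,.041,1.571)
d=snap('side','s14'); crop(d,230,160,90,90,8,'pics/s14.png')
"
```

```text
19.5 [ 0.5719 -0.001   0.071 ] [[-0.999, 0.024, 0.025], [0.024, 0.999, -0.021], [-0.026, -0.021, -0.999]] [-0.5  0.1 -0.1] 1.001 [ 0.04  0.81 -0.23  1.86  0.41  0.49  1.07]
d tool [0.0039 0.0138 0.0296] yaw -0.0244 ya 1.547
```

View pics/s14.png

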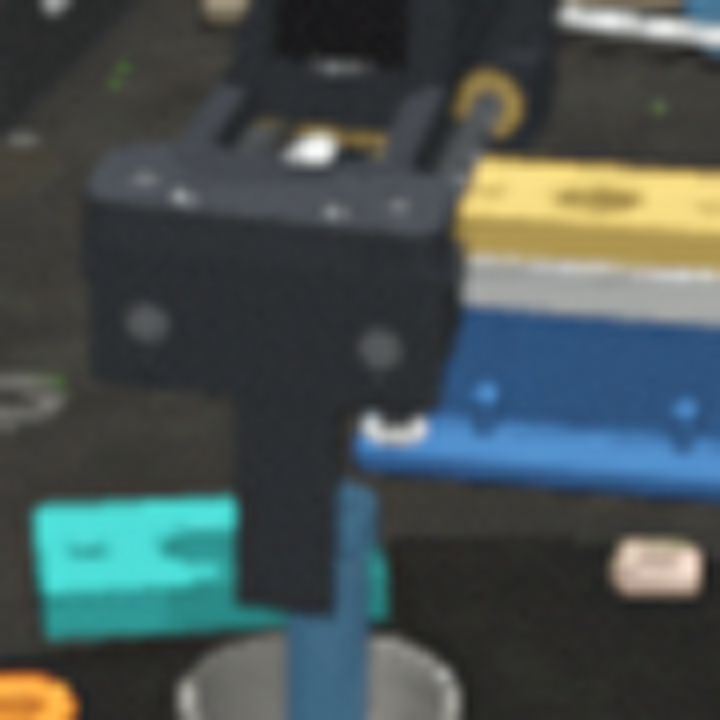

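Request:
play_rows([
  {"jaw": 0,"dx": 0.004,"dy": 0.014,"dz": 0,"yaw": -0.024},
  {"jaw": 0,"dx": 0,"dy": 0,"dz": 0.01,"yaw": 0},
  {"jaw": 0,"dx": 0,"dy": 0,"dz": 0.01,"yaw": 0},
  {"jaw": 0,"dx": 0,"dy": 0,"dz": 0,"yaw": 0},
  {"jaw": 0,"dx": 0,"dy": 0,"dz": 0,"yaw": 0},
])

```text
clock: 20.05
tool_pos: [0.5712, 0.0139, 0.0529]
eef_rot: [-0.001, 1.0, -0.01, 0.016]
contact_force: [-0.2, 0.4, 0.1]
opening: 1.001
```

```bash
python3 -c "
from h import *
goto(.569,.0122,.041,1.571)
"
```

```text
20.05 [0.5712 0.0139 0.0529] [[-0.999, -0.001, 0.032], [-0.002, 1.0, -0.02], [-0.032, -0.02, -0.999]] [-0.2  0.4  0.1] 1.001 [ 0.    0.84 -0.21  1.88  0.43  0.44  1.05]
d tool [ 0.0026 -0.0014  0.0119] yaw 0.0008 ya 1.572
```

Request:
play_rows([
  {"jaw": 0,"dx": 0.0025,"dy": -0.001,"dz": 0.006,"yaw": 0},
  {"jaw": 0.2,"dx": 0,"dy": 0,"dz": 0.005,"yaw": 0},
  {"jaw": 0.4,"dx": 0,"dy": 0,"dz": 0,"yaw": 0},
  {"jaw": 0.6,"dx": 0,"dy": 0,"dz": 0,"yaw": 0},
  {"jaw": 0.65,"dx": 0,"dy": 0,"dz": 0,"yaw": 0},
])

```text
clock: 20.55
tool_pos: [0.569, 0.012, 0.041]
eef_rot: [-0.0, 1.0, -0.01, 0.016]
contact_force: [-0.8, -0.4, -0.2]
opening: 0.658
```

```bash
python3 -c "
from h import *
goto(.569,.0122,.041,1.571)
d=snap('side','s15'); crop(d,230,160,90,90,8,'pics/s15.png')
"
```

```text
20.55 [0.569 0.012 0.041] [[-0.999, -0.0, 0.032], [-0.001, 1.0, -0.021], [-0.032, -0.021, -0.999]] [-0.8 -0.4 -0.2] 0.658 [-0.    0.86 -0.19  1.89  0.44  0.41  1.04]
d tool [0.     0.0002 0.    ] yaw 0.0001 ya 1.571
```

View pics/s15.png

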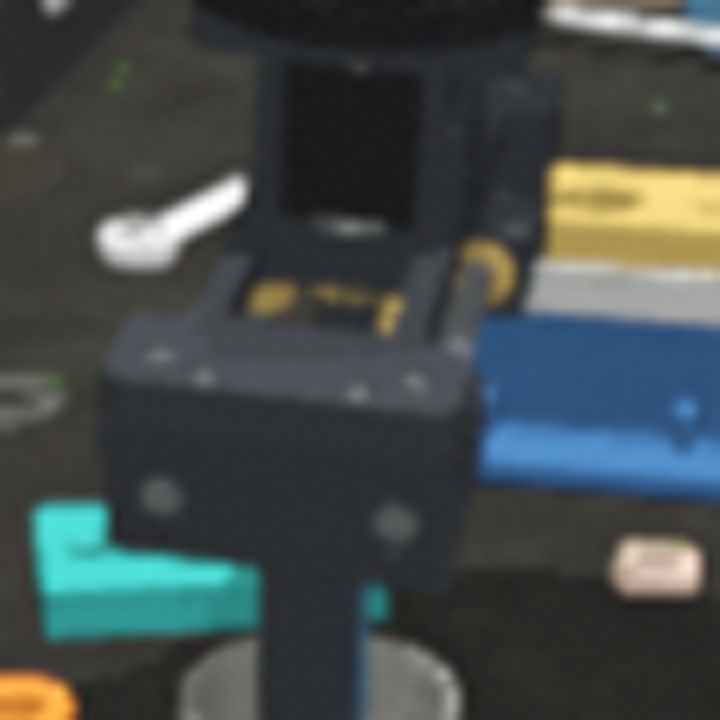

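Request:
play_rows([
  {"jaw": 1,"dx": 0,"dy": 0,"dz": 0,"yaw": 0},
  {"jaw": 1,"dx": 0,"dy": 0,"dz": 0,"yaw": 0},
  {"jaw": 1,"dx": 0,"dy": 0,"dz": 0,"yaw": 0},
  {"jaw": 1,"dx": 0,"dy": 0,"dz": 0,"yaw": 0},
  {"jaw": 1,"dx": 0,"dy": 0,"dz": 0,"yaw": 0},
], squeeze=25)

```text
clock: 21.1
tool_pos: [0.5695, 0.012, 0.0415]
eef_rot: [-0.0, 1.0, -0.01, 0.017]
contact_force: [0.4, 0.2, -0.9]
opening: 0.233
```

Request:
play_rows([
  {"jaw": 1,"dx": 0,"dy": 0,"dz": 0,"yaw": 0},
  {"jaw": 1,"dx": 0,"dy": 0,"dz": -0.01,"yaw": 0},
  {"jaw": 1,"dx": 0,"dy": 0,"dz": -0.01,"yaw": 0},
  {"jaw": 1,"dx": 0,"dy": 0,"dz": -0.01,"yaw": 0},
  {"jaw": 1,"dx": 0,"dy": 0,"dz": -0.01,"yaw": 0},
])

```text
clock: 21.6
tool_pos: [0.5671, 0.0128, 0.0837]
eef_rot: [-0.0, 1.0, -0.011, 0.015]
contact_force: [-0.6, 0.2, -0.6]
opening: 0.229
```

```bash
python3 -c "
from h import *
goto(.569,.0122,.18,1.571)
d=snap('side','s16'); crop(d,220,160,100,90,8,'pics/s16.png')
"
```

```text
21.6 [0.5671 0.0128 0.0837] [[-1.0, -0.001, 0.031], [-0.001, 1.0, -0.021], [-0.031, -0.021, -0.999]] [-0.6  0.2 -0.6] 0.229 [ 0.02  0.79 -0.24  1.88  0.41  0.5   1.06]
d tool [-0.0048 -0.0026 -0.0961] yaw 0.0003 ya 1.571
```

View pics/s16.png

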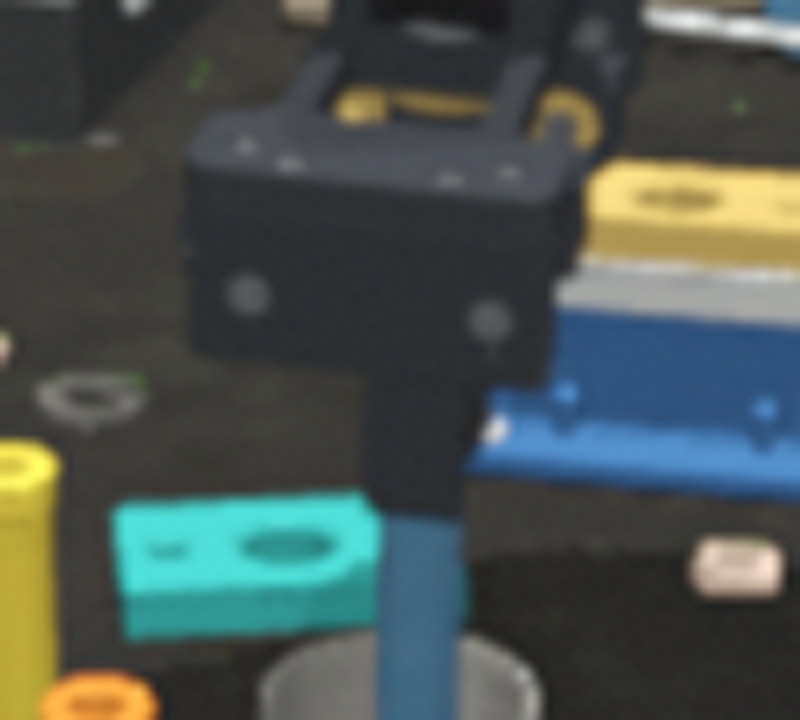

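Request:
play_rows([
  {"jaw": 1,"dx": 0,"dy": 0,"dz": -0.02,"yaw": 0},
  {"jaw": 1,"dx": 0,"dy": 0,"dz": -0.03,"yaw": 0},
  {"jaw": 1,"dx": 0,"dy": 0,"dz": -0.02,"yaw": 0},
  {"jaw": 1,"dx": 0,"dy": 0,"dz": -0.01,"yaw": 0},
  {"jaw": 1,"dx": 0,"dy": 0,"dz": 0,"yaw": 0},
])

```text
clock: 22.15
tool_pos: [0.5656, 0.0146, 0.1707]
eef_rot: [-0.0, 1.0, -0.01, 0.018]
contact_force: [0.3, -0.3, -1.6]
opening: 0.233
```

Request:
play_rows([
  {"jaw": 1,"dx": 0.002,"dy": -0.02,"dz": 0,"yaw": 0},
  {"jaw": 1,"dx": 0.004,"dy": -0.035,"dz": 0,"yaw": 0},
  {"jaw": 1,"dx": 0.005,"dy": -0.04,"dz": 0,"yaw": 0},
  {"jaw": 1,"dx": 0.005,"dy": -0.04,"dz": 0,"yaw": 0},
  {"jaw": 1,"dx": 0.005,"dy": -0.04,"dz": 0,"yaw": 0},
])

```text
clock: 22.65
tool_pos: [0.5449, -0.156, 0.1693]
eef_rot: [-0.008, 1.0, -0.007, 0.017]
contact_force: [-0.2, 0.3, -0.4]
opening: 0.235
```

```bash
python3 -c "
from h import *
goto(.533,-.2675,.165,1.571)
"
```

```text
22.65 [ 0.5449 -0.156   0.1693] [[-0.999, -0.017, 0.033], [-0.017, 1.0, -0.013], [-0.033, -0.014, -0.999]] [-0.2  0.3 -0.4] 0.235 [ 0.41  0.66 -0.36  1.82  0.36  0.69  1.43]
d tool [ 0.0139 -0.1112  0.0053] yaw 0.0163 ya 1.587
```

Request:
play_rows([
  {"jaw": 1,"dx": 0.004,"dy": -0.036,"dz": 0,"yaw": 0.016},
  {"jaw": 1,"dx": 0.005,"dy": -0.033,"dz": 0,"yaw": 0},
  {"jaw": 1,"dx": 0.004,"dy": -0.022,"dz": 0,"yaw": 0},
  {"jaw": 1,"dx": 0,"dy": -0.01,"dz": 0,"yaw": 0},
  {"jaw": 1,"dx": 0,"dy": 0,"dz": 0,"yaw": 0},
])

```text
clock: 23.15
tool_pos: [0.5257, -0.2689, 0.164]
eef_rot: [0.006, 1.0, -0.007, 0.012]
contact_force: [-0.6, 1.2, -1.3]
opening: 0.227
```

Request:
play_rows([
  {"jaw": 1,"dx": 0,"dy": 0,"dz": 0,"yaw": 0},
  {"jaw": 1,"dx": 0,"dy": 0,"dz": 0,"yaw": 0},
  {"jaw": 1,"dx": 0,"dy": 0,"dz": 0.01,"yaw": 0},
  {"jaw": 1,"dx": 0,"dy": 0,"dz": 0.01,"yaw": 0},
  {"jaw": 1,"dx": 0,"dy": 0,"dz": 0,"yaw": 0},
])

```text
clock: 23.65
tool_pos: [0.528, -0.2616, 0.1416]
eef_rot: [0.001, 1.0, -0.005, 0.012]
contact_force: [-0.6, 0.4, -0.2]
opening: 0.23
```

```bash
python3 -c "
from h import *
goto(.533,-.2675,.128,1.571)
d=snap('side','s17'); crop(d,260,110,100,90,8,'pics/s17.png')
d=snap('top','t17'); crop(d,290,195,90,80,8,'pics/t17.png')
goto(.533,-.2675,.128,1.571)
"
```

```text
23.65 [ 0.528  -0.2616  0.1416] [[-1.0, 0.002, 0.023], [0.002, 1.0, -0.01], [-0.023, -0.01, -1.0]] [-0.6  0.4 -0.2] 0.23 [ 0.59  0.73 -0.36  1.76  0.38  0.69  1.59]
d tool [-0.0047 -0.0058  0.0138] yaw -0.0023 ya 1.569
23.75 [ 0.5287 -0.262   0.1428] [[-1.0, 0.003, 0.025], [0.002, 1.0, -0.011], [-0.025, -0.01, -1.0]] [-0.4  0.2 -0.8] 0.229 [ 0.59  0.73 -0.36  1.76  0.38  0.69  1.59]
d tool [-0.004  -0.0053  0.0149] yaw -0.0028 ya 1.568
```

View pics/s17.png

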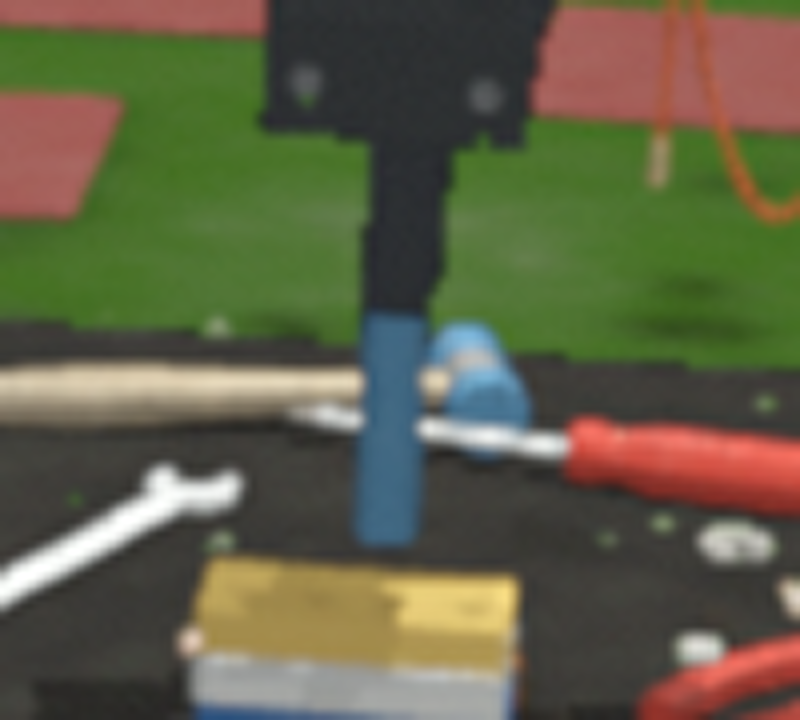

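View pics/t17.png

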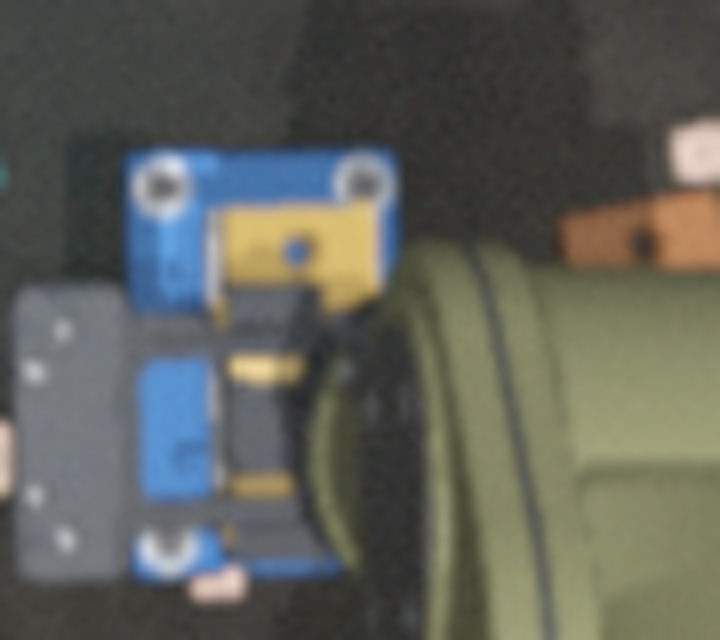

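```bash
cat > tube.py <<'E'
from h import *
def tubefit(d,x0=.53,y0=-.265,zmin=.085,zmax=.2):
    P=cloud(d);im=d['frame'].astype(int)
    m=(im[...,2]>im[...,0]+35)&(im[...,2]<190)&(abs(P[...,0]-x0)<.03)&(abs(P[...,1]-y0)<.04)&(P[...,2]>zmin)&(P[...,2]<zmax)
    Q=P[m]; v,u=np.nonzero(m)
    rows=[]
    for r in np.unique(v):
        s=v==r
        if s.sum()>=6:
            q=Q[s]; rows.append([r,u[s].mean(),s.sum(),*np.median(q,0)])
    rows=np.array(rows)
    pc=np.polyfit(rows[:,5],rows[:,1],1); 
    z=rows[:,5]; px_=np.polyfit(z,rows[:,3],1); py=np.polyfit(z,rows[:,4],1)
    print('z range',z.min(),z.max(),'u at rows',rows[[0,-1],:3])
    print('dx/dz',px_[0],'dy/dz',py[0],'surface x,y at zmin',np.polyval(px_,z.min()),np.polyval(py,z.min()))
    return rows
if __name__=='__main__':
    import sys
    d=load(sys.argv[1]); rows=tubefit(d)
    # ground truth check: vertical line projection
    for x in(.53,.534,.538): print(x,proj(d,np.array([[x,-.265,.1],[x,-.265,.16]])).round(1).tolist())
E
python3 tube.py s17.npz
```

```text
z range 0.10258776174027187 0.1723907458104552 u at rows [[149.  308.5   6. ]
 [177.  307.5   6. ]]
dx/dz 0.019510696594863753 dy/dz 0.029123839309562836 surface x,y at zmin 0.5264786436597116 -0.2529043337092693
0.53 [[306.9, 175.9], [308.2, 151.4]]
0.534 [[305.2, 175.8], [306.5, 151.3]]
0.538 [[303.5, 175.7], [304.8, 151.2]]
```

Request:
play_rows([
  {"jaw": 1,"dx": -0.004,"dy": -0.0055,"dz": 0,"yaw": 0},
  {"jaw": 1,"dx": 0,"dy": 0,"dz": 0,"yaw": 0},
  {"jaw": 1,"dx": 0,"dy": 0,"dz": 0.008,"yaw": 0},
  {"jaw": 1,"dx": 0,"dy": 0,"dz": 0,"yaw": 0},
  {"jaw": 1,"dx": 0,"dy": 0,"dz": 0,"yaw": 0},
])

```text
clock: 24.25
tool_pos: [0.5339, -0.2688, 0.1349]
eef_rot: [0.002, 1.0, -0.006, 0.013]
contact_force: [0.3, 0.5, -0.7]
opening: 0.23
```

```bash
python3 -c "
from h import *
goto(.533,-.2675,.12,1.571)
d=snap('side','s18'); crop(d,260,110,100,90,8,'pics/s18.png')
goto(.533,-.2675,.12,1.571)
"; python3 tube.py s18.npz
```

```text
24.25 [ 0.5339 -0.2688  0.1349] [[-1.0, 0.003, 0.026], [0.003, 1.0, -0.011], [-0.026, -0.011, -1.0]] [ 0.3  0.5 -0.7] 0.23 [ 0.59  0.75 -0.35  1.75  0.39  0.68  1.6 ]
d tool [0.0013 0.0015 0.0149] yaw -0.0036 ya 1.567
24.3 [ 0.5337 -0.2688  0.1348] [[-1.0, 0.003, 0.026], [0.003, 1.0, -0.011], [-0.026, -0.011, -1.0]] [ 0.6  0.2 -1.2] 0.23 [ 0.59  0.75 -0.35  1.75  0.39  0.68  1.6 ]
d tool [0.0011 0.0015 0.0148] yaw -0.0036 ya 1.567
z range 0.09701802744578136 0.16245729517684626 u at rows [[151. 306.   7.]
 [178. 305.   7.]]
dx/dz 0.006195952355051858 dy/dz -0.01687184504252161 surface x,y at zmin 0.5330210399410129 -0.25900926920362805
0.53 [[306.9, 175.9], [308.2, 151.4]]
0.534 [[305.2, 175.8], [306.5, 151.3]]
0.538 [[303.5, 175.7], [304.8, 151.2]]
```

View pics/s18.png

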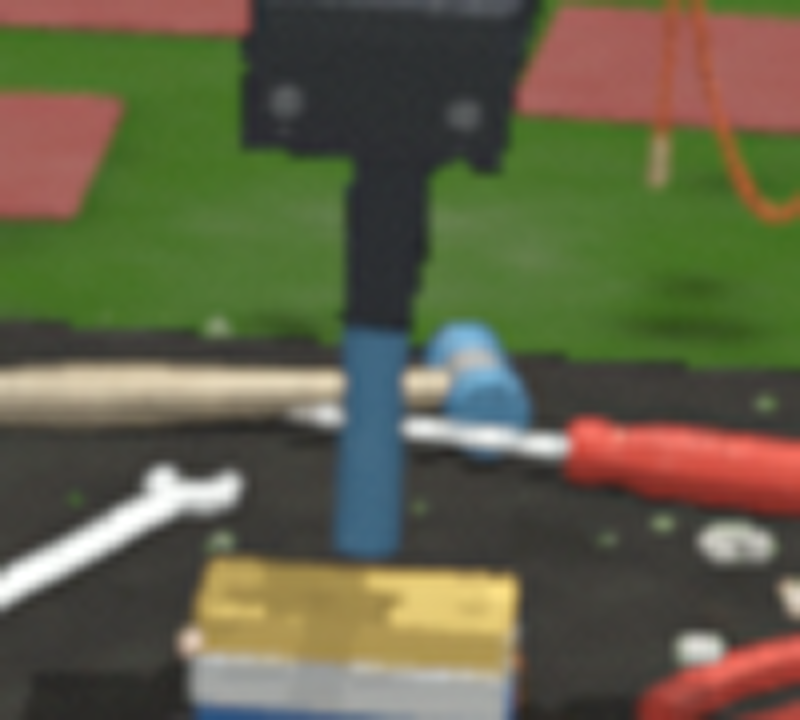

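Request:
play_rows([
  {"jaw": 1,"dx": 0.0007,"dy": 0.001,"dz": 0.005,"yaw": 0},
  {"jaw": 1,"dx": 0.0002,"dy": 0,"dz": 0.005,"yaw": 0},
  {"jaw": 1,"dx": 0.0002,"dy": 0,"dz": 0.005,"yaw": 0},
  {"jaw": 1,"dx": 0.0002,"dy": 0,"dz": 0.003,"yaw": 0},
  {"jaw": 1,"dx": 0,"dy": 0,"dz": 0,"yaw": 0},
])

```text
clock: 24.8
tool_pos: [0.5328, -0.2677, 0.1151]
eef_rot: [0.001, 1.0, -0.006, 0.013]
contact_force: [-0.2, -0.1, -0.2]
opening: 0.231
```

```bash
python3 -c "
from h import *
goto(.533,-.2677,.1,1.571)
"
```

```text
24.8 [ 0.5328 -0.2677  0.1151] [[-1.0, 0.003, 0.026], [0.003, 1.0, -0.011], [-0.026, -0.011, -1.0]] [-0.2 -0.1 -0.2] 0.231 [ 0.58  0.78 -0.34  1.77  0.4   0.64  1.58]
d tool [0.0002 0.0002 0.0151] yaw -0.0033 ya 1.568
```

Request:
play_rows([
  {"jaw": 1,"dx": 0.0002,"dy": 0,"dz": 0.005,"yaw": 0},
  {"jaw": 1,"dx": 0.0002,"dy": 0,"dz": 0.005,"yaw": 0},
  {"jaw": 1,"dx": 0.0002,"dy": 0,"dz": 0.005,"yaw": 0},
  {"jaw": 1,"dx": 0.0002,"dy": 0,"dz": 0.005,"yaw": 0},
  {"jaw": 1,"dx": 0,"dy": 0,"dz": 0,"yaw": 0},
])

```text
clock: 25.3
tool_pos: [0.5327, -0.268, 0.0933]
eef_rot: [0.001, 1.0, -0.006, 0.013]
contact_force: [0.4, 0.0, -0.2]
opening: 0.232
```

```bash
python3 -c "
from h import *
goto(.533,-.2675,.09,1.571)
d=snap('side','s19'); crop(d,260,110,100,90,8,'pics/s19.png')
"
```

```text
25.3 [ 0.5327 -0.268   0.0933] [[-1.0, 0.003, 0.026], [0.003, 1.0, -0.011], [-0.027, -0.011, -1.0]] [ 0.4  0.  -0.2] 0.232 [ 0.57  0.81 -0.32  1.78  0.42  0.59  1.57]
d tool [-0.0002  0.0005  0.0033] yaw -0.0033 ya 1.568
```

View pics/s19.png

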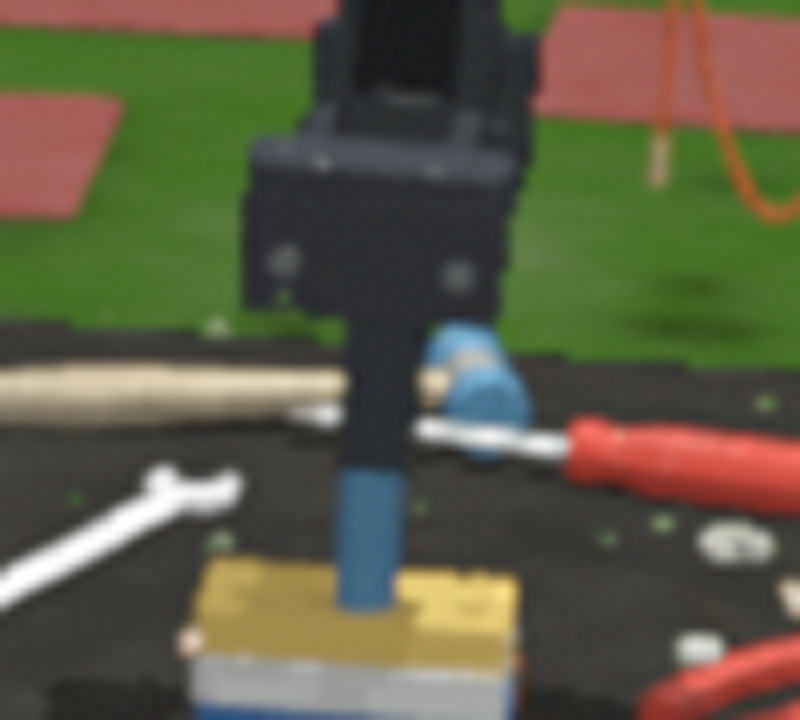

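Request:
play_rows([
  {"jaw": 1,"dx": 0.0002,"dy": 0.0003,"dz": 0.004,"yaw": 0},
  {"jaw": 1,"dx": 0.0002,"dy": 0,"dz": 0.005,"yaw": 0},
  {"jaw": 1,"dx": 0.0002,"dy": 0,"dz": 0.005,"yaw": 0},
  {"jaw": 1,"dx": 0.0002,"dy": 0,"dz": 0.005,"yaw": 0},
  {"jaw": 1,"dx": 0,"dy": 0,"dz": 0.003,"yaw": 0},
])

```text
clock: 25.85
tool_pos: [0.533, -0.2681, 0.0704]
eef_rot: [0.002, 1.0, -0.006, 0.014]
contact_force: [0.1, -0.6, -1.3]
opening: 0.227
```

```bash
python3 -c "
from h import *
goto(.533,-.2675,.0515,1.571)
"
```

```text
25.85 [ 0.533  -0.2681  0.0704] [[-1.0, 0.003, 0.028], [0.003, 1.0, -0.012], [-0.028, -0.012, -1.0]] [ 0.1 -0.6 -1.3] 0.227 [ 0.56  0.84 -0.3   1.79  0.44  0.54  1.55]
d tool [0.0005 0.0008 0.0189] yaw -0.0035 ya 1.568
```

Request:
play_rows([
  {"jaw": 1,"dx": 0.0003,"dy": 0.0004,"dz": 0.005,"yaw": 0},
  {"jaw": 1,"dx": 0.0001,"dy": 0,"dz": 0.005,"yaw": 0},
  {"jaw": 1,"dx": 0.0001,"dy": 0,"dz": 0.004,"yaw": 0},
  {"jaw": 1,"dx": 0,"dy": 0,"dz": 0.002,"yaw": 0},
  {"jaw": 1,"dx": 0,"dy": 0,"dz": 0,"yaw": 0},
])

```text
clock: 26.35
tool_pos: [0.5329, -0.2677, 0.0523]
eef_rot: [0.001, 1.0, -0.006, 0.014]
contact_force: [-0.2, -0.2, 0.1]
opening: 0.231
```

```bash
python3 -c "
from h import *
goto(.533,-.2675,.0515,1.571)
d=snap('side','s20'); crop(d,260,110,100,90,8,'pics/s20.png')
"
```

```text
26.35 [ 0.5329 -0.2677  0.0523] [[-1.0, 0.003, 0.027], [0.003, 1.0, -0.011], [-0.027, -0.011, -1.0]] [-0.2 -0.2  0.1] 0.231 [ 0.55  0.87 -0.28  1.8   0.45  0.51  1.54]
d tool [-0.0001  0.0002  0.0008] yaw -0.0033 ya 1.568
```

View pics/s20.png

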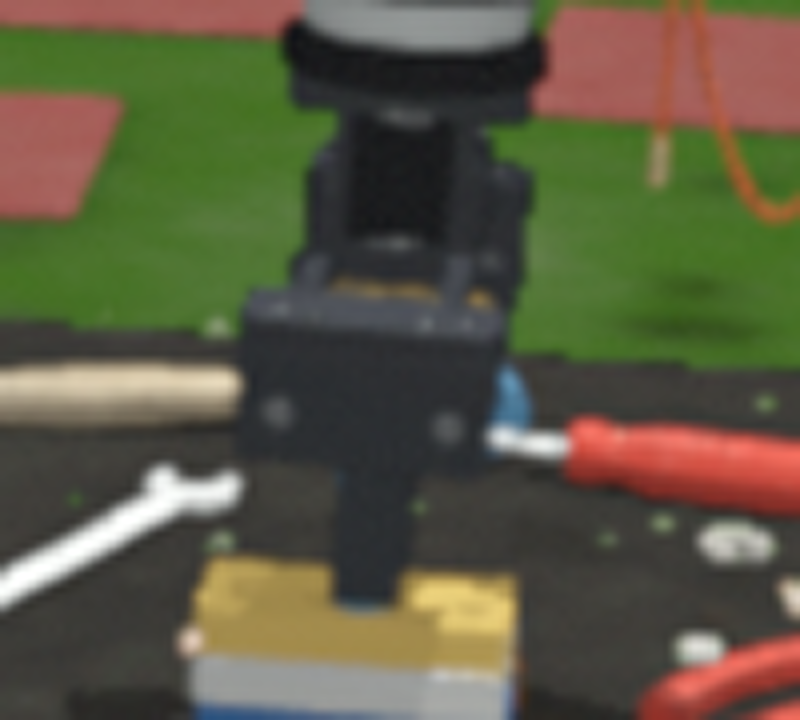

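Request:
play_rows([
  {"jaw": 0.7,"dx": 0,"dy": 0,"dz": 0,"yaw": 0},
  {"jaw": 0.5,"dx": 0,"dy": 0,"dz": 0,"yaw": 0},
  {"jaw": 0.3,"dx": 0,"dy": 0,"dz": 0,"yaw": 0},
  {"jaw": 0.3,"dx": 0,"dy": 0,"dz": 0,"yaw": 0},
  {"jaw": 0.3,"dx": 0,"dy": 0,"dz": 0,"yaw": 0},
])

```text
clock: 26.9
tool_pos: [0.5332, -0.268, 0.0533]
eef_rot: [0.002, 1.0, -0.006, 0.014]
contact_force: [-0.1, 0.9, 0.3]
opening: 0.642
```

```bash
python3 -c "
from h import *
goto(.533,-.2675,.0515,1.571)
"
```

```text
26.9 [ 0.5332 -0.268   0.0533] [[-1.0, 0.003, 0.028], [0.003, 1.0, -0.012], [-0.028, -0.012, -1.0]] [-0.1  0.9  0.3] 0.642 [ 0.55  0.87 -0.28  1.8   0.45  0.51  1.54]
d tool [0.0003 0.0006 0.0018] yaw -0.0035 ya 1.567
```

Request:
play_rows([
  {"jaw": 0.3,"dx": 0,"dy": 0,"dz": -0.01,"yaw": 0},
  {"jaw": 0.3,"dx": 0,"dy": 0,"dz": -0.02,"yaw": 0},
  {"jaw": 0.3,"dx": 0,"dy": 0,"dz": -0.03,"yaw": 0},
  {"jaw": 0.3,"dx": 0,"dy": 0,"dz": -0.03,"yaw": 0},
  {"jaw": 0.3,"dx": 0,"dy": 0,"dz": -0.03,"yaw": 0},
])

```text
clock: 27.4
tool_pos: [0.5268, -0.2653, 0.1755]
eef_rot: [0.001, 1.0, -0.004, 0.01]
contact_force: [0.2, -0.8, 0.0]
opening: 0.705
```

Request:
play_rows([
  {"jaw": 0.3,"dx": 0,"dy": 0.02,"dz": -0.02,"yaw": 0},
  {"jaw": 0.3,"dx": -0.003,"dy": 0.045,"dz": 0,"yaw": 0},
  {"jaw": 0.3,"dx": -0.005,"dy": 0.045,"dz": 0,"yaw": 0},
  {"jaw": 0.3,"dx": -0.005,"dy": 0.045,"dz": 0,"yaw": 0},
  {"jaw": 0.3,"dx": -0.005,"dy": 0.045,"dz": 0,"yaw": 0},
])

```text
clock: 27.9
tool_pos: [0.549, -0.0707, 0.2033]
eef_rot: [0.011, 1.0, -0.009, 0.017]
contact_force: [-0.1, -0.0, 0.7]
opening: 0.699
```

Request:
play_rows([
  {"jaw": 0.3,"dx": 0,"dy": 0.02,"dz": 0,"yaw": 0},
  {"jaw": 0.3,"dx": 0,"dy": 0,"dz": 0,"yaw": 0},
  {"jaw": 0.3,"dx": 0,"dy": 0,"dz": 0,"yaw": 0},
  {"jaw": 0.3,"dx": 0,"dy": 0,"dz": 0,"yaw": 0},
  {"jaw": 0.3,"dx": 0,"dy": 0,"dz": 0,"yaw": 0},
])

```text
clock: 28.4
tool_pos: [0.5501, -0.045, 0.206]
eef_rot: [0.006, 1.0, -0.008, 0.019]
contact_force: [0.2, -0.6, -0.4]
opening: 0.699
```

```bash
python3 -c "
from h import *
tool()
d=snap('side','s21'); crop(d,260,140,100,80,8,'pics/s21.png')
d=snap('top','t21'); crop(d,305,205,45,65,9,'pics/t21.png')
P=cloud(d); im=d['frame'].astype(int)
m=(im[...,2]>im[...,0]+50)&(P[...,2]>.095)&(P[...,2]<.14)&(abs(P[...,0]-.533)<.04)&(abs(P[...,1]+.267)<.04)
v,u=np.nonzero(m);print(m.sum(),np.median(P[m],0),u.mean(),v.mean(),px(d,u.mean(),v.mean(),.118))
"
```

```text
28.4 [ 0.5501 -0.045   0.206 ] [[-0.999, 0.013, 0.038], [0.012, 1.0, -0.017], [-0.038, -0.016, -0.999]] [ 0.2 -0.6 -0.4] 0.699 [ 0.21  0.59 -0.36  1.83  0.33  0.74  1.23]
47 [ 0.53483882 -0.26478923  0.1179275 ] 329.02127659574467 240.51063829787233 [ 0.53423586 -0.26447848  0.118     ]
```

View pics/s21.png

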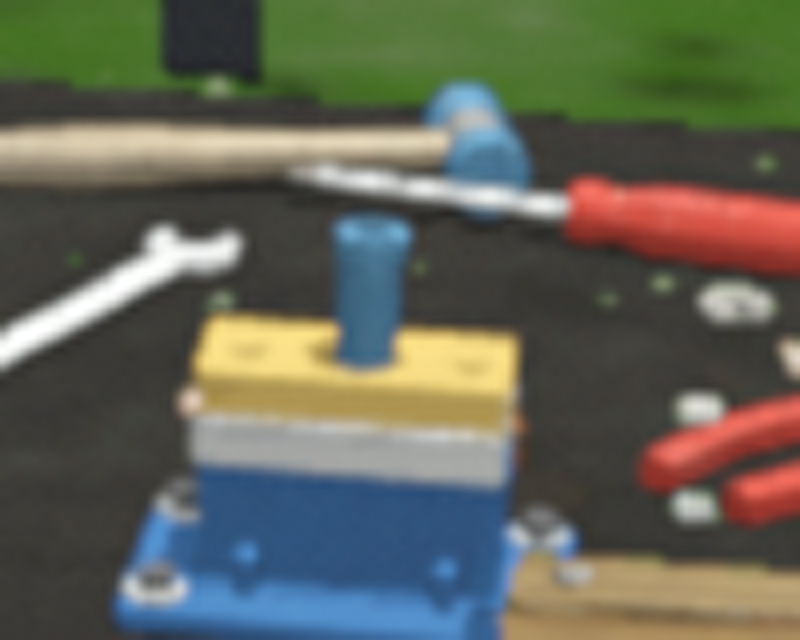

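View pics/t21.png

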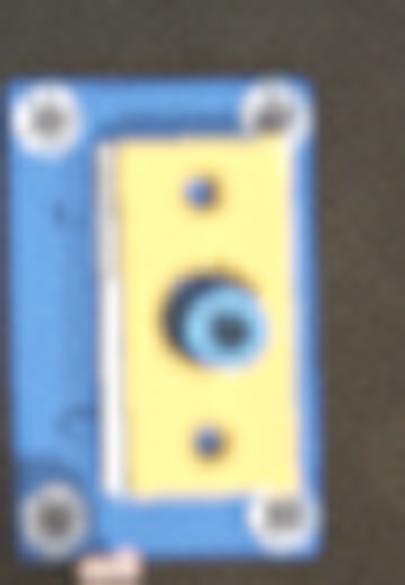

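```bash
python3 -c "
from h import *
d=load('t21.npz'); print(px(d,305+230/9,205+327/9,.118))
from plant import r
r.finish_job()"
```

```text
[ 0.53230053 -0.26793793  0.118     ]
the job is handed in; nothing more can be done
```

The job is handed in. Both plates are squared up on the base, and the blue tube stands home in the hole, collar up. The gripper is open and clear, and the job took about 28.5 s of the 67 s allowed.

**What I did**
- I set the brass plate in line on the steel plate, gripped the steel plate and carried both together onto the base. Two squeezes, one at each plate's height, then centred and squared them.
- I took the blue tube (not the orange or yellow one) out of the housing and lowered it through both plates. I saw no jamming force.

**Last checks (from the camera images, good to about 2 mm)**

| Item | x (m) | y (m) | Offset from base hole |
|---|---|---|---|
| Base hole | 0.5326 | -0.267 | – |
| Steel plate | 0.5335 | -0.2676 | about 1 mm |
| Brass plate | 0.534 | -0.2685 | about 2 mm |
| Tube top, read by eye | 0.5323 | -0.268 | about 1 mm |

- Brass yaw was about 0.01 rad and the steel plate's edge was square to the base. Both were measured just before the tube went in, and the final pictures show no change.
- The tube's top measured 0.118 m above the bench, which is the fully home height. It looked upright.

**What disagreed or went wrong**
- **Height reading:** the reported tool height was about 31 mm lower than where both cameras put the fingertips. I worked from the cameras.
- **Tube position:** an automatic colour estimate put the tube top at y = -0.264, about 3.5 mm from my reading by eye. I think it picked up part of the tube's side.
- **First grasp:** my first grip on the brass plate had the wrong yaw sign and turned the plate. I released it, looked again and gripped it correctly.
- **Arm drift:** the arm drifted by up to 15 mm after fast moves. I measured and corrected this before each grip and before the insertion.

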